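# Refit the tongued cover board of a service duct

## Robot

A 7-joint arm with a two-finger parallel gripper is mounted at the origin on the work surface. World frame = base frame: x ahead of the robot, y to its left, z up, the work surface at z = 0. Lengths are in m, angles in rad, forces in N, time in s.
With the tool pointing down it reaches from about 0.4 to 0.9 m from the base axis. Payload 5.6 kg.
Tool frame: the origin (TCP) lies midway between the tips of the shut fingers; the grasp point (between the pads) lies 19 mm behind it; z points along the fingers, x is the direction in which the jaws open and shut, and the axes are right-handed (so a half turn about z gives the same grasp; the last joint's range is limited). The gripper opens to 92 mm and grips with 3 to 60 N. Pads are 20 mm wide; open, the fingers measure 128 mm over their backs; the gripper's body (75 mm by 189 mm) begins 69 mm behind the grasp point.
Start: joints at [-1.212, 0.468, -0.012, 1.603, 0.006, 1.071, -0.056], TCP at [0.254, 0.598, 0.215] pointing down, gripper open.
Joint ranges: [-2.53, 2.53], [-0.31, 2.02], [-1.57, 1.55], [0.28, 2.44], [-1.29, 4.43], [0.15, 1.84], [-2.92, 2.92]. Speed limits (rad/s): [2.57, 2.57, 3.14, 3.14, 3.14, 3.14, 3.14].

## Interface

Orientations are given as a rotation vector (axis times angle).
In Python, from cell import r, imaging gives the robot as it stands. The module is installed in compiled form; this text tells all that it offers.
- The arm moves only by the shell command python3 -m pendant 'ROWS' [OPENING]. ROWS is JSON, a list of rows, each an object of numbers: "dx", "dy", "dz": the shift along the world's x, y, z in cm; "wx", "wy", "wz": the turn, a rotation vector about the world's x, y, z in degrees. A call has 1 to 8 rows; each row is the pose to reach, as a shift and turn from the pose commanded when the call began; what a row does not reach only later rows make up. A row lasts 1/12 s, in which the tool goes at most 41.7 mm and 7.16 degrees, less where a joint would pass 70% of its speed; a pose out of reach is approached as far as the arm can. A call with a gripper value outside its range is refused whole. OPENING is the opening, from 0 (shut) to 1 (fully open), set as the call begins (- or left out, the last holds). The fingers move at their own pace and stop on an object; the grip force is fixed at half the most. Time passes only in rows, so rows that repeat a pose let the fingers close. It gives the time, the measured TCP pose, the force and the opening at its end, in the units of the state.
- r.get_obs(): the state, without advancing time (a new reading comes with each control period).
- imaging.grab_frame(name): name is "scene" or "top"; returns (picture, depth): 400x640x3 uint8, blue, green, red; 400x640 float32, m along the optical axis (not along the pixel's ray), 0 where there is no reading.
- imaging.camera_info(name): a dict with "fx", "fy", "cx", "cy" (pixels), "R" (3x3) and "t" (3): a world point X has camera coordinates R X + t. Camera axes: x right, y down, z forward; pixel columns grow to the right and rows downward; lengths in m; the calibration is good to about 2 mm. A picture is of the moment at which its call begins. camera_info takes no time and is no camera call.
- r.finish_job(): hands the job in, once; it reports no verdict.
The state is a dict: "clock": time; "qpos": joint angles; "dq": joint speeds; "tau": joint torques, N m; "eef_pos": TCP position; "ee_rot": TCP orientation; "force": force on the tool from outside, world axes, zero at the start; "torque": the same for the moment, N m; "gripper_width": opening from 0.0 (shut) to 1.0 (fully open).
Only numpy, scipy, OpenCV 4.12 (cv2) and the standard library are available. Lean on these libraries where they do the work, as an engineer would, in place of code of your own. Each camera call takes 0.05 s, during which the arm holds its last target.

## Task

One cover board is off the aluminium service duct. Pick up the loose grey board by its bow handle, angle its tongue into the groove under the lip on the robot's side of the open bay, then lower it gently and press it down flat until both spring clips snap over its free edge, and let go of it lying fully home. The rails it lies in are only roughly where they are said to be: work by feel, without forcing or dropping the board, and leave the other things where they are.

Things in the scene. Friction and masses are not known exactly. Their poses are not given: they have to be found in the camera images.
- board: Loose grey laminate cover board, flat on the table, 0.34 to 0.53 kg. Origin: centre of its underside; x from tongue to free edge, y along it (158 mm, -79 to +79), z up. Its bottom 6 mm runs from x -69.5 (tongue tip) to +58.5 (free edge); the 10 mm above (z 6 to 16) only from x -57 to +50.5. Aluminium bow handle on top
- handle (a point): Centre of the grip bar of the board's bow handle: a level bar 12 mm thick (along the board's x), 16 mm high, 100 mm long (along y), with flat sides; 48 mm above the board's underside, at x = +22, y = 0 of the board; 24 mm free space under the bar. Axes as the board's
- tongue_tip (a point): Middle of the lower edge of the tongue's tip (board x -69.5, z 0). The tongue is a strip 6 mm thick standing out 12.5 mm along the board's whole -x side. Axes as the board's. The board's edges chip when pressed on the duct with 30 N or more
- free_edge (a point): Middle of the lower edge of the board's free edge (board x +58.5, z 0): a flange 6 mm thick and 8 mm wide along the whole +x side. Axes as the board's
- duct: Fixed aluminium service duct, 236 mm wide. Origin: on the table under the centre of its open bay; x across, away from the robot, y along. Nominal bay: x -60 (lip's edge) to +60 (far wall), y -83 to +83 between laid boards (some with handles). The board lies on two ledges at nominal z 68; their rail frame is clamped by hand, whole, up to 7 mm off in z and 6 mm in x: unmeasured, so feel for it
- groove (a point): Middle of the groove's mouth, under the lip's edge, nominal (duct x -60, y 0, z 68; axes as the duct's; see duct). The groove is 8 mm high, 10.5 mm deep (to -x), under a lip 8 mm thick; its floor is a ledge reaching 28 mm into the bay. A tongue sliding on it goes in about 8 mm at 15 degrees of tilt, fully below about 10 degrees
- far_ledge (a point): Foot of the far wall, nominal, middle of the bay (duct x +60, y 0, z 68; axes as the duct's; see duct). The far ledge, level with the near one, reaches 14 mm into the bay; the wall stands 16 mm above it. Bay and board leave only 2 mm play in x: the free edge goes down past the wall's top only with the tongue nearly all the way in the groove
- clips (a point): Midway between the two steel spring clips in the far wall (duct x +60, y -50 and +50, nominal z 76; axes as the duct's; see duct). They stand 3.5 mm out of the wall, bevelled above, square below at 8.3 mm above the true ledge. The free edge going down pushes them back and they spring out over it; this takes a push of about 3 to 12 N on the handle
- nylon_block: Bystander: white nylon block 50 x 26 x 22 mm lying between the loose board and the duct. Origin: centre of its underside
- wrench: Bystander: steel spanner 180 mm long lying on the table beyond the duct's right end. Origin: its centre
- guide_roller: Bystander: black guide roller, 34 mm across, 38 mm high, standing right of the loose board. Origin: centre of its underside
- screwdriver: Bystander: black-handled screwdriver 200 mm long lying on the table beyond the loose board. Origin: its centre
- tape: Bystander: roll of black tape 90 mm across, 24 mm high, lying flat. Origin: centre of its underside
- mug: Bystander: white mug 80 mm across, 95 mm high. Origin: centre of its underside
- spray_can: Bystander: spray can 56 mm across, 160 mm high. Origin: centre of its underside

How it is judged:
On the way, in this order (a step that is already met when the one before it is completed fails the run):
1. the board is lifted clear of the table (height (world z) of tongue_tip above 0.03 m), for 0.1 s.
2. the tongue is at the groove, lower than the lip, with the board tilted more than 4.5 degrees (x of tongue_tip in the frame of groove below 0.002 m and z of tongue_tip in the frame of groove between -0.009 and 0.0085 m and angle between board's own z axis and vertical above 0.08 rad), for 0.1 s.
At the end, for the whole second after the job is handed in: The board lies still in the bay, let go: level within 0.012 rad (not clipped down, it leans over 0.017), its underside within 9 mm of the nominal ledge height (so on the ledges, tongue in the groove, wherever the rails are clamped), and in x and y within the bay (x of tongue_tip in the frame of groove below -0.001 m and z of tongue_tip in the frame of groove between -0.009 and 0.0085 m and x of free_edge in the frame of far_ledge below 0.0075 m and z of free_edge in the frame of far_ledge between -0.009 and 0.0085 m and y of tongue_tip in the frame of groove between -0.007 and 0.007 m and angle between board's own z axis and vertical below 0.012 rad and linear speed of board below 0.01 m/s); the robot touches nothing.
It fails at once if the board is forced or dropped: more than 30 N between board and duct (contact force between board and duct above 30 N).
It fails at once if the robot bears on the duct with more than 15 N (contact force between any of the fingers, the arm and duct above 15 N).
It fails at once if a bystander is shifted more than 20 mm (distance of any of nylon_block, wrench, guide_roller, screwdriver, tape, mug, spray_can from where it was at the start of the episode above 0.02 m).
It also fails if it takes over 58 s, if anything falls off the work surface, if the arm or the gripper's body presses on something with over 40 N, if the wrist force passes 120 N, or if a joint passes its speed limit or range.

## Working session

There is one attempt and no reset: what is moved stays moved. The work goes in short steps, Python scripts to look and compute and a shell command to move; the robot and the scene stay as the last step left them, time stands still between calls to the robot, and variables do not carry over. Pictures are saved under pics/ and viewed, and the job is handed in when it is done.

```bash
mkdir -p pics && ls && python3 - <<'E'
from cell import r, imaging
import cv2, numpy as np
print(r.get_obs())
for n in ("scene","top"):
    p,d=imaging.grab_frame(n); cv2.imwrite(f"pics/{n}0.png",p); np.save(f"pics/{n}0.npy",d); print(n,imaging.camera_info(n))
E
```

```text
pics
{'clock': 0.0, 'qpos': array([-1.21198776,  0.46838537, -0.01158729,  1.60360091,  0.00599408,
        1.0714125 , -0.05630396]), 'dq': array([-5.35907334e-04, -1.17174139e-03,  1.67418719e-03, -3.30756454e-04,
       -5.56990637e-04,  3.71743066e-04, -4.76674077e-05]), 'tau': array([ 7.77281384e-04, -5.20581007e+01, -1.17947199e-02, -2.43744206e+01,
       -5.65132673e-02,  1.72507949e-02,  1.59451370e-04]), 'eef_pos': array([0.25404983, 0.59766744, 0.21364443]), 'ee_rot': array([ 2.61923358e+00,  1.73275238e+00, -2.20562407e-03]), 'force': array([-0.91743002,  0.29055525,  0.44637018]), 'torque': array([ 0.00978424, -0.0043193 , -0.03249275]), 'gripper_width': 1.0015363623882463}
scene {'fx': 463.1139581910374, 'fy': 463.1139581910374, 'cx': 322.88775884607344, 'cy': 196.2382247805187, 'R': array([[ 0.06320418,  0.9979809 ,  0.00627325],
       [ 0.76157352, -0.0441677 , -0.64657172],
       [-0.64498915,  0.04564358, -0.76282741]]), 't': array([ 0.1283375 , -0.41963125,  1.46269798])}
top {'fx': 494.1612667192602, 'fy': 494.1612667192602, 'cx': 318.97259178225386, 'cy': 198.1635742321948, 'R': array([[ 0.026624  , -0.99962664,  0.0061433 ],
       [-0.99365928, -0.02713561, -0.10910955],
       [ 0.10923551, -0.00319942, -0.99401075]]), 't': array([-0.1837972 ,  0.58936395,  1.01937547])}
```

View pics/scene0.png

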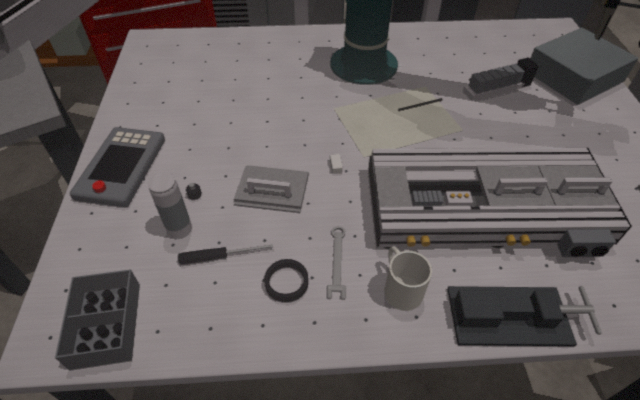

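View pics/top0.png

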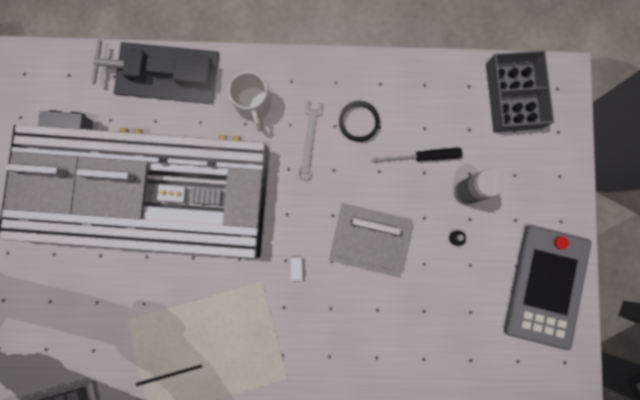

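The scene view faces the robot: loose board at about (272,188), open bay at about (447,190). In the top view the board is at about (372,240), handle bar (377,226), open bay (187,193), and its lip side at the bottom (y≈210). I'll enlarge and measure.

```bash
cat > h.py <<'E'
import numpy as np, cv2
from cell import r, imaging
def pt(cam,d,u,v,k=1):
    c=imaging.camera_info(cam)
    w=d[int(round(v))-k:int(round(v))+k+1,int(round(u))-k:int(round(u))+k+1]; z=np.median(w[w>0])
    return at(c,u,v,z)
def at(c,u,v,z):
    x=np.array([(u-c['cx'])/c['fx']*z,(v-c['cy'])/c['fy']*z,z]); return c['R'].T@(x-c['t'])
def onz(cam,u,v,h):
    c=imaging.camera_info(cam); o=-c['R'].T@c['t']; d=c['R'].T@np.array([(u-c['cx'])/c['fx'],(v-c['cy'])/c['fy'],1.]); return o+d*(h-o[2])/d[2]
def cloud(cam,d):
    c=imaging.camera_info(cam); v,u=np.mgrid[0:400,0:640]; x=np.stack([(u-c['cx'])/c['fx']*d,(v-c['cy'])/c['fy']*d,d],-1); return (x-c['t'])@c['R']
def proj(cam,X):
    c=imaging.camera_info(cam); x=np.asarray(X)@c['R'].T+c['t']; return np.stack([x[...,0]/x[...,2]*c['fx']+c['cx'],x[...,1]/x[...,2]*c['fy']+c['cy']],-1)
E
python3 - <<'E'
import cv2,numpy as np
from h import *
p=cv2.imread('pics/top0.png')
def crop(n,x0,y0,w,h,s):
    c=cv2.resize(p[y0:y0+h,x0:x0+w],None,fx=s,fy=s,interpolation=cv2.INTER_CUBIC)
    for i in range(0,w,20): cv2.putText(c,str(x0+i),(i*s,10),0,.35,(0,0,255)); cv2.line(c,(i*s,12),(i*s,18),(0,0,255))
    for i in range(0,h,20): cv2.putText(c,str(y0+i),(0,i*s+4),0,.35,(0,0,255)); 
    cv2.imwrite(n,c)
crop('pics/b.png',320,195,110,90,7)
crop('pics/bay.png',130,115,150,150,4)
d=np.load('pics/top0.npy'); P=cloud('top',d)
np.set_printoptions(precision=4,suppress=True)
# board region z
Z=P[...,2]
print('board z along column'); 
for v in range(196,282,6): print(v,[f"{Z[v,u]*1000:.0f}" for u in range(325,420,8)])
print('duct z col 190'); 
for v in range(120,266,3): print(v,P[v,187],P[v,165],P[v,215])
E
```

```text
board z along column
196 ['1', '-3', '6', '1', '2', '-1', '1', '-1', '-2', '-3', '-1', '-1']
202 ['-1', '1', '-1', '-2', '1', '-0', '3', '-1', '2', '1', '-0', '2']
208 ['2', '5', '17', '2', '6', '1', '4', '-4', '3', '1', '1', '-2']
214 ['0', '2', '18', '17', '18', '17', '17', '9', '3', '0', '-1', '-2']
220 ['0', '-4', '16', '16', '56', '12', '15', '13', '14', '16', '7', '1']
226 ['1', '-1', '20', '19', '19', '59', '58', '55', '17', '17', '14', '1']
232 ['-0', '-3', '19', '16', '18', '16', '15', '16', '55', '57', '16', '-1']
238 ['-3', '-1', '17', '17', '17', '15', '18', '12', '19', '14', '14', '-1']
244 ['-0', '15', '15', '17', '18', '16', '15', '15', '15', '17', '18', '2']
250 ['0', '14', '16', '17', '15', '16', '15', '16', '18', '16', '17', '-1']
256 ['-3', '6', '18', '15', '16', '14', '17', '17', '15', '14', '1', '1']
262 ['-1', '-0', '6', '7', '6', '17', '18', '14', '13', '18', '-1', '3']
268 ['0', '-2', '-1', '-0', '3', '5', '7', '6', '19', '16', '2', '2']
274 ['3', '-0', '2', '-4', '0', '2', '3', '-3', '2', '4', '1', '1']
280 ['-0', '-0', '-3', '-0', '0', '1', '-1', '0', '2', '
[... 2940 characters left out ...]
 0.0814] [0.5045 0.0391 0.0816]
240 [0.497  0.0952 0.0808] [0.4958 0.1387 0.0826] [0.4986 0.0399 0.0763]
243 [0.4911 0.0956 0.078 ] [0.4899 0.1385 0.0823] [0.4926 0.0388 0.0805]
246 [0.4851 0.0949 0.0795] [0.4839 0.1391 0.0789] [0.4865 0.0376 0.0847]
249 [0.4791 0.094  0.0816] [0.4779 0.1392 0.0774] [0.4806 0.0379 0.0817]
252 [0.4731 0.094  0.0802] [ 0.4713  0.1623 -0.    ] [0.4746 0.0378 0.0808]
255 [0.4662 0.1141 0.0011] [0.4649 0.1618 0.0004] [0.4684 0.0413 0.0619]
258 [0.4598 0.1131 0.0037] [0.4586 0.1599 0.0053] [0.4614 0.0528 0.0036]
261 [0.4533 0.1131 0.0024] [ 0.452   0.1616 -0.0014] [0.4549 0.0528 0.0021]
264 [0.4469 0.1131 0.001 ] [ 0.4455  0.1614 -0.002 ] [ 0.4484  0.0536 -0.0035]
```

View pics/b.png

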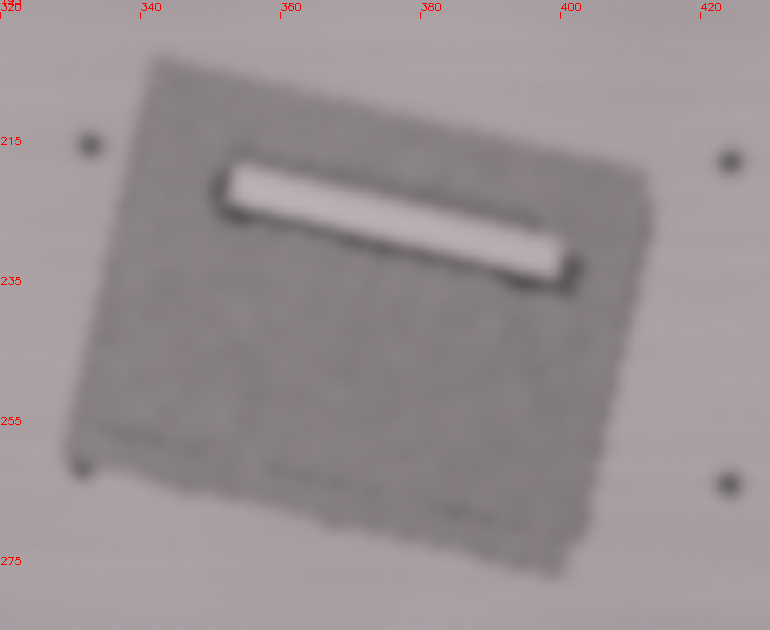

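View pics/bay.png

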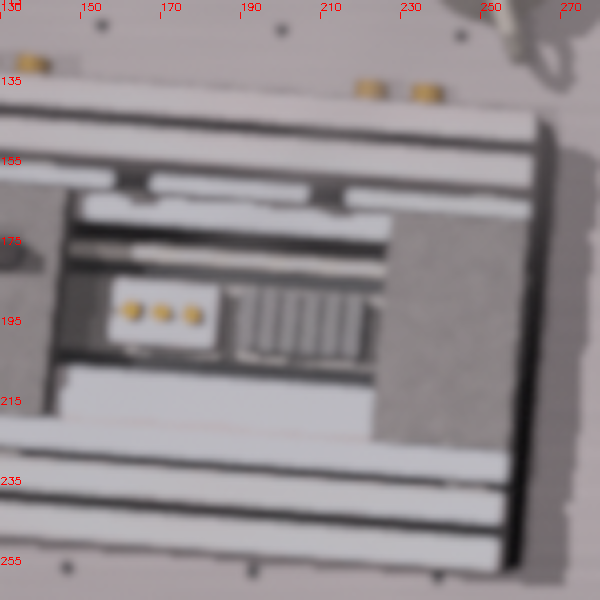

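```bash
python3 - <<'E'
import cv2,numpy as np
from h import *
np.set_printoptions(precision=4,suppress=True)
p=cv2.imread('pics/top0.png'); d=np.load('pics/top0.npy'); P=cloud('top',d); Z=P[...,2]
ys,xs=np.mgrid[0:400,0:640]
# handle bar
m=(Z>0.045)&(xs>335)&(xs<415)&(ys>205)&(ys<245)
g=cv2.cvtColor(p,cv2.COLOR_BGR2GRAY).astype(float)
mm=(g>150)&(xs>345)&(xs<406)&(ys>212)&(ys<240)
for nm,k in(('depth',m),('bright',mm)):
    pts=np.c_[xs[k],ys[k]].astype(np.float32); rc=cv2.minAreaRect(pts); print(nm,k.sum(),rc, pts.mean(0))
    w=np.array([onz('top',u,v,.056)[:2] for u,v in pts]); c=w.mean(0); e=np.linalg.svd(w-c)[2][0]; q=(w-c)@e
    print(' centre',c,'dir',e,'yaw of y axis',np.degrees(np.arctan2(e[1],e[0]))-90,'len',np.ptp(q))
# board top outline (depth > 0.01 or 0.003)
k=(Z>0.0115)&(xs>320)&(xs<420)&(ys>200)&(ys<285)
k=cv2.morphologyEx(k.astype(np.uint8),cv2.MORPH_OPEN,np.ones((5,5)))>0
w=np.array([onz('top',u,v,.016)[:2] for u,v in np.c_[xs[k],ys[k]]]).astype(np.float32)
print('slab',cv2.minAreaRect(w*1000))
# duct edges
def edge(us,v0,v1,thr,rising,h):
    L=[]
    for u in us:
        c=np.median(g[:, u-1:u+2],1)
        z=np.median(Z[:,u-1:u+2],1)
        for v in range(v0,v1):
            a,b=z[v],z[v+1]
            if (a-thr)*(b-thr)<0 and (b>a)==rising: L.append(onz('top',u,v+(thr-a)/(b-a),h)[:2]); break
    L=np.array(L); 
    for _ in range(4):
        f=np.polyfit(L[:,1],L[:,0],1); rr=L[:,0]-np.polyval(f,L[:,1]); L=L[abs(rr)<max(2*rr.std(),.0005)]
    return f,len(L),rr.std()
for nm,a in {'lip edge':(range(150,222),213,230,.074,True,.081),'near outer':(range(20,250),240,260,.05,False,.081),'far outer':(range(20,255),124,150,.05,True,.081),'far wall':(list(range(150,166))+list(range(173,205)),160,172,.075,False,.081)}.items():
    f,n,s=edge(*a); print(nm,'x at y=.1:',np.polyval(f,.1),'slope deg (yaw)',-np.degrees(np.arctan(f[0])),n,s)
# medians
for nm,(u0,u1,v0,v1) in {'nearledge':(150,215,214,218),'lip':(60,240,235,238),'farledge':(155,210,167,168),'laid L':(100,140,190,205),'laidR':(232,252,180,210),'table':(290,330,150,250),'tbl near':(150,260,262,280)}.items():
    print(nm,np.median(Z[v0:v1+1,u0:u1])*1000)
E
```

```text
depth 306 ((367.105224609375, 228.8414764404297), (29.532861709594727, 63.61281204223633), 86.00909423828125) [375.0065 226.6013]
 centre [ 0.5355 -0.2853] dir [0.1665 0.986 ] yaw of y axis -9.5819253713818 len 0.1280563228737729
bright 283 ((379.0, 223.0), (20.0, 52.0), 90.0) [379.2438 224.1625]
 centre [ 0.5408 -0.294 ] dir [-0.0378  0.9993] yaw of y axis 2.1652759806371336 len 0.10841763868569068Traceback (most recent call last):
  File "<stdin>", line 17, in <module>
  File "h.py", line 10, in onz
    c=imaging.camera_info(cam); o=-c['R'].T@c['t']; d=c['R'].T@np.array([(u-c['cx'])/c['fx'],(v-c['cy'])/c['fy'],1.]); return o+d*(h-o[2])/d[2]
ValueError: time passes only in moves, steps and waits
```

```bash
python3 - <<'E'
s=open('h.py').read()
s=s.replace("def pt(","_C={}\ndef info(n):\n    if n not in _C: _C[n]=imaging.camera_info(n)\n    return _C[n]\ndef pt(",1).replace("c=imaging.camera_info(cam)","c=info(cam)")
open('h.py','w').write(s)
E
cat > m1.py <<'E'
import cv2,numpy as np
from h import *
np.set_printoptions(precision=4,suppress=True)
p=cv2.imread('pics/top0.png'); d=np.load('pics/top0.npy'); P=cloud('top',d); Z=P[...,2]
ys,xs=np.mgrid[0:400,0:640]
g=cv2.cvtColor(p,cv2.COLOR_BGR2GRAY).astype(float)
poly=np.zeros((400,640),np.uint8); cv2.fillPoly(poly,[np.array([[346,212],[406,226],[403,240],[346,228]])],1)
m=(Z>0.045)&(poly>0); mm=(g>143)&(poly>0)
for nm,k in(('depth',m),('bright',mm)):
    pts=np.c_[xs[k],ys[k]]
    w=np.array([onz('top',u,v,.056)[:2] for u,v in pts]); rc=cv2.minAreaRect((w*1000).astype(np.float32)); c=w.mean(0); e=np.linalg.svd(w-c)[2][0]
    print(nm,k.sum(),rc,' centre',c,'dir',e)
k=(Z>0.0115)&(xs>320)&(xs<420)&(ys>200)&(ys<285)
k=cv2.morphologyEx(k.astype(np.uint8),cv2.MORPH_OPEN,np.ones((5,5)))>0
w=np.array([onz('top',u,v,.016)[:2] for u,v in np.c_[xs[k],ys[k]]]).astype(np.float32)
print('slab',cv2.minAreaRect(w*1000))
def edge(us,v0,v1,thr,rising,h):
    L=[]
    for u in us:
        z=np.median(Z[:,u-1:u+2],1)
        for v in range(v0,v1):
            a,b=z[v],z[v+1]
            if (a-thr)*(b-thr)<0 and (b>a)==rising: L.append(onz('top',u,v+(thr-a)/(b-a),h)[:2]); break
    L=np.array(L)
    for _ in range(4):
        f=np.polyfit(L[:,1],L[:,0],1); rr=L[:,0]-np.polyval(f,L[:,1]); L=L[abs(rr)<max(2*rr.std(),.0005)]
    return f,len(L),rr.std()
for nm,a in {'lip edge':(range(150,222),213,230,.074,True,.081),'near outer':(range(20,250),240,260,.05,False,.081),'far outer':(range(20,255),124,150,.05,True,.081),'far wall':(list(range(150,166))+list(range(173,205)),160,172,.075,False,.081)}.items():
    f,n,s=edge(*a); print(nm,'x at y=.1:',np.polyval(f,.1),'yaw deg',-np.degrees(np.arctan(f[0])),n,s)
for nm,(u0,u1,v0,v1) in {'nearledge':(150,215,214,218),'lip':(60,240,235,238),'lip2':(160,220,228,229),'farledge':(155,210,167,168),'laid L':(100,140,190,205),'laidR':(232,252,180,210),'table':(290,330,150,250),'tbl near':(150,260,262,280)}.items():
    print(nm,np.median(Z[v0:v1+1,u0:u1])*1000)
E
python3 m1.py
```

```text
depth 297 ((535.702392578125, -286.2779846191406), (99.72505187988281, 12.60713005065918), 78.2711410522461)  centre [ 0.5357 -0.2864] dir [0.2006 0.9797]
bright 270 ((537.0546875, -287.35296630859375), (98.1566162109375, 11.987310409545898), 78.51708221435547)  centre [ 0.537  -0.2873] dir [0.2026 0.9793]
slab ((511.37481689453125, -281.4523010253906), (158.09805297851562, 107.38570404052734), 78.25140380859375)
lip edge x at y=.1: 0.5312581752898504 yaw deg -2.6889493108390363 72 0.0005392187275167345
near outer x at y=.1: 0.47134440915049003 yaw deg -2.6553738527238178 230 0.0004891371572085586
far outer x at y=.1: 0.7070347761746144 yaw deg -2.7205503261466366 149 0.0006650646270580472
far wall x at y=.1: 0.6503650096036349 yaw deg -2.78486969926662 41 0.00020506912844221438
nearledge 65.77227715042808
lip 80.68757847102648
lip2 81.19449667970002
farledge 65.74442987354146
laid L 81.7811638297116
laidR 81.61974879422326
table 0.6610223852654529
tbl near 0.6103819673830809
```

```bash
cat > m2.py <<'E'
import cv2,numpy as np
from h import *
np.set_printoptions(precision=4,suppress=True)
d=np.load('pics/top0.npy'); P=cloud('top',d); Z=P[...,2]
a=np.radians(-2.7); ex=np.array([np.cos(a),np.sin(a)]); ey=np.array([-ex[1],ex[0]])
def rows(vs,u0,u1,rising,thr=.06):
    L=[]
    for v in vs:
        z=np.median(Z[v-1:v+2],0)
        for u in range(u0,u1):
            A,B=z[u],z[u+1]
            if (A-thr)*(B-thr)<0 and (B>A)==rising: L.append(onz('top',u+(thr-A)/(B-A),v,.0815)[:2]); break
    L=np.array(L); s=L@ey; k=abs(s-np.median(s))<.002; return s[k].mean(),s[k].std(),k.sum(),L[k].mean(0)
l=rows(range(178,206),135,165,False); rr=rows(range(178,206),205,240,True); print(l,rr, 'width',l[0]-rr[0],'yc',(l[0]+rr[0])/2)
yc=(l[0]+rr[0])/2
# end of right
def lin(x): # lip x at y=.1
    return np.array([x,.1])@ex
for n,x in dict(lip=.53126,nearo=.47134,faro=.70703,wall=.65037).items(): print(n,lin(x))
print('duct mid x',(lin(.47134)+lin(.70703))/2,'bay mid',(lin(.53126)+lin(.65037))/2)
for xc in ((lin(.47134)+lin(.70703))/2,(lin(.53126)+lin(.65037))/2): print(xc*ex+yc*ey)
E
python3 m2.py
```

```text
(np.float64(0.21405419783282326), np.float64(0.0004846431831688707), np.int64(28), array([0.5927, 0.1863])) (np.float64(0.052209974892973), np.float64(0.0005320252749575849), np.int64(28), array([0.5972, 0.0241])) width 0.16184422293985026 yc 0.13313208636289814
lip 0.5259595899013318
nearo 0.4661061085936107
faro 0.7015344632233974
wall 0.6449373629080521
duct mid x 0.583820285908504 bay mid 0.585448476404692
[0.5894 0.1055]
[0.5911 0.1054]
```

```bash
cat >> m2.py <<'E'
print('left .078', rows(range(178,206),135,165,False,.077))
print('right .077', rows(range(178,206),205,240,True,.07))
print('top cam pos',-info('top')['R'].T@info('top')['t'],'scene',-info('scene')['R'].T@info('scene')['t'])
# scene camera: project predicted bay corners
O=np.array([.5860,.1352])
o=O[0]*ex+O[1]*ey; print('origin',o)
p=cv2.imread('pics/scene0.png'); q=cv2.imread('pics/top0.png')
def draw(img,cam,x0,y0,w,h,s,name):
    c=cv2.resize(img[y0:y0+h,x0:x0+w],None,fx=s,fy=s,interpolation=cv2.INTER_CUBIC)
    for x,y,z in [(-60,-83,81.5),(-60,83,81.5),(60,83,81.5),(60,-83,81.5),(-60,0,81.5),(60,0,81.5)]:
        X=np.r_[o+ex*x/1e3+ey*y/1e3,z/1e3]; u,v=proj(cam,X); cv2.drawMarker(c,(int((u-x0+.5)*s),int((v-y0+.5)*s)),(0,0,255),cv2.MARKER_CROSS,12,1)
    cv2.imwrite(name,c)
draw(p,'scene',360,140,160,100,5,'pics/s_bay.png'); draw(q,'top',130,140,120,100,6,'pics/t_bay.png')
E
python3 m2.py
```

```text
(np.float64(0.21405419783282326), np.float64(0.0004846431831688707), np.int64(28), array([0.5927, 0.1863])) (np.float64(0.052209974892973), np.float64(0.0005320252749575849), np.int64(28), array([0.5972, 0.0241])) width 0.16184422293985026 yc 0.13313208636289814
lip 0.5259595899013318
nearo 0.4661061085936107
faro 0.7015344632233974
wall 0.6449373629080521
duct mid x 0.583820285908504 bay mid 0.585448476404692
[0.5894 0.1055]
[0.5911 0.1054]
left .078 (np.float64(0.21716280115203968), np.float64(0.00038495931284682726), np.int64(28), array([0.5926, 0.1895]))
right .077 (np.float64(0.05187322540859985), np.float64(0.0005319418505123561), np.int64(28), array([0.5972, 0.0238]))
top cam pos [ 0.4792 -0.1645  1.0787] scene [ 1.2549 -0.2134  0.8437]
origin [0.5917 0.1074]
```

View pics/s_bay.png

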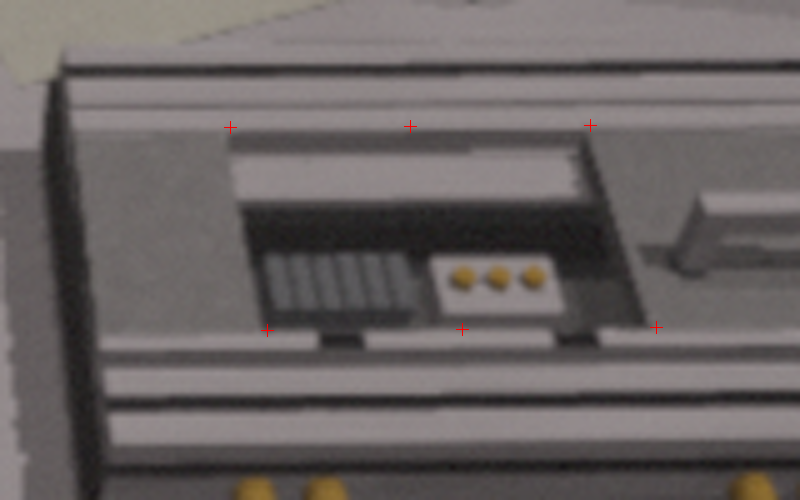

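View pics/t_bay.png

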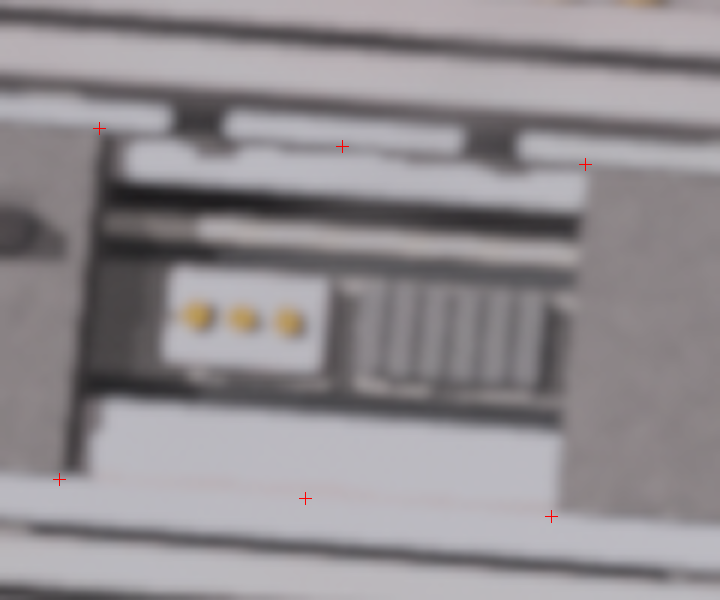

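The lip, wall, slab (158×107 mm) and bar (100×12.6 mm) all agree with the sizes given. Handle at about (0.536, -0.287), board yaw -11.7°. Bay centre at about (0.592, 0.106), duct yaw -2.7°, ledges at z ≈ 65.5 mm. Moving to the handle.

```bash
P='python3 -m pendant'; python3 -m pendant '[{"dx":16,"dy":-28,"wz":-26},{"dx":16,"dy":-28,"wz":-26},{"dx":16,"dy":-28,"wz":-26},{"dx":16,"dy":-28,"wz":-26},{"dx":16,"dy":-28,"wz":-26},{"dx":16,"dy":-28,"wz":-26},{"dx":16,"dy":-28,"wz":-26},{"dx":16,"dy":-28,"wz":-26}]' 1
python3 -m pendant '[{"dx":12.2,"dy":-30,"wz":-26},{"dx":12.2,"dy":-30,"wz":-26},{"dx":12.2,"dy":-30,"wz":-26},{"dx":12.2,"dy":-30,"wz":-26},{"dx":12.2,"dy":-30,"wz":-26},{"dx":12.2,"dy":-30,"wz":-26},{"dx":12.2,"dy":-30,"wz":-26},{"dx":12.2,"dy":-30,"wz":-26}]'
python3 -m pendant '[{"dx":0,"dy":-30.5,"wz":-26.7},{"dx":0,"dy":-30.5,"wz":-26.7},{"dx":0,"dy":-30.5,"wz":-26.7},{"dx":0,"dy":-30.5,"wz":-26.7},{"dx":0,"dy":-30.5,"wz":-26.7},{"dx":0,"dy":-30.5,"wz":-26.7},{"dx":0,"dy":-30.5,"wz":-26.7},{"dx":0,"dy":-30.5,"wz":-26.7}]'
```

```text
invalid input
invalid input
invalid input
```

```bash
python3 -m pendant '[{"dx":2,"dy":-3.5,"dz":0,"wx":0,"wy":0,"wz":-3.2}]' 1
```

```text
clock: 0.18
eef_pos: [0.268, 0.5684, 0.2135]
ee_rot: [-2.655, -1.67, 0.003]
force: [-0.7, 0.8, 0.2]
gripper_width: 0.997
```

```bash
python3 -m pendant '[{"dx":2,"dy":-3.5,"dz":0,"wx":0,"wy":0,"wz":-3.2},{"dx":4,"dy":-7,"dz":0,"wx":0,"wy":0,"wz":-6.5},{"dx":6,"dy":-10.5,"dz":0,"wx":0,"wy":0,"wz":-9.7},{"dx":8,"dy":-14,"dz":0,"wx":0,"wy":0,"wz":-13},{"dx":10,"dy":-17.5,"dz":0,"wx":0,"wy":0,"wz":-16.2},{"dx":12,"dy":-21,"dz":0,"wx":0,"wy":0,"wz":-19.5},{"dx":14,"dy":-24.5,"dz":0,"wx":0,"wy":0,"wz":-22.7},{"dx":16,"dy":-28,"dz":0,"wx":0,"wy":0,"wz":-26}]' 1
```

```text
clock: 0.85
eef_pos: [0.4346, 0.2813, 0.2145]
ee_rot: [-2.974, -1.013, 0.0]
force: [1.6, -0.5, -0.0]
gripper_width: 1.001
```

```bash
python3 -m pendant '[{"dx":10.2,"dy":-30,"dz":0,"wx":0,"wy":0,"wz":-26},{"dx":10.2,"dy":-30,"dz":0,"wx":0,"wy":0,"wz":-26},{"dx":10.2,"dy":-30,"dz":0,"wx":0,"wy":0,"wz":-26},{"dx":10.2,"dy":-30,"dz":0,"wx":0,"wy":0,"wz":-26},{"dx":10.2,"dy":-30,"dz":0,"wx":0,"wy":0,"wz":-26},{"dx":10.2,"dy":-30,"dz":0,"wx":0,"wy":0,"wz":-26},{"dx":10.2,"dy":-30,"dz":0,"wx":0,"wy":0,"wz":-26},{"dx":10.2,"dy":-30,"dz":0,"wx":0,"wy":0,"wz":-26}]'
```

```text
clock: 1.52
eef_pos: [0.5367, -0.0217, 0.2147]
ee_rot: [3.124, 0.315, 0.001]
force: [0.4, 0.4, 0.5]
gripper_width: 1.001
```

```bash
python3 -m pendant '[{"dx":0,"dy":-27,"dz":-8,"wx":0,"wy":0,"wz":-23.4},{"dx":0,"dy":-27,"dz":-8,"wx":0,"wy":0,"wz":-23.4},{"dx":0,"dy":-27,"dz":-8,"wx":0,"wy":0,"wz":-23.4},{"dx":0,"dy":-27,"dz":-8,"wx":0,"wy":0,"wz":-23.4},{"dx":0,"dy":-27,"dz":-8,"wx":0,"wy":0,"wz":-23.4},{"dx":0,"dy":-27,"dz":-8,"wx":0,"wy":0,"wz":-23.4},{"dx":0,"dy":-27,"dz":-8,"wx":0,"wy":0,"wz":-23.4},{"dx":0,"dy":-27,"dz":-8,"wx":0,"wy":0,"wz":-23.4}]'
python3 - <<'E'
import cv2
from h import *
print(r.get_obs()['eef_pos'],r.get_obs()['ee_rot'])
p,d=imaging.grab_frame('scene'); cv2.imwrite('pics/s1.png',cv2.resize(p[60:280,140:380],None,fx=3,fy=2.7))
p,d=imaging.grab_frame('top'); cv2.imwrite('pics/t1.png',cv2.resize(p[160:320,280:460],None,fx=4,fy=3.7))
E
```

```text
clock: 2.18
eef_pos: [0.5329, -0.2943, 0.1328]
ee_rot: [3.12, -0.332, -0.005]
force: [0.1, -0.5, 0.5]
gripper_width: 0.996
[ 0.53285187 -0.29434945  0.13280243] [ 3.11959267 -0.33216516 -0.00483855]
```

View pics/s1.png

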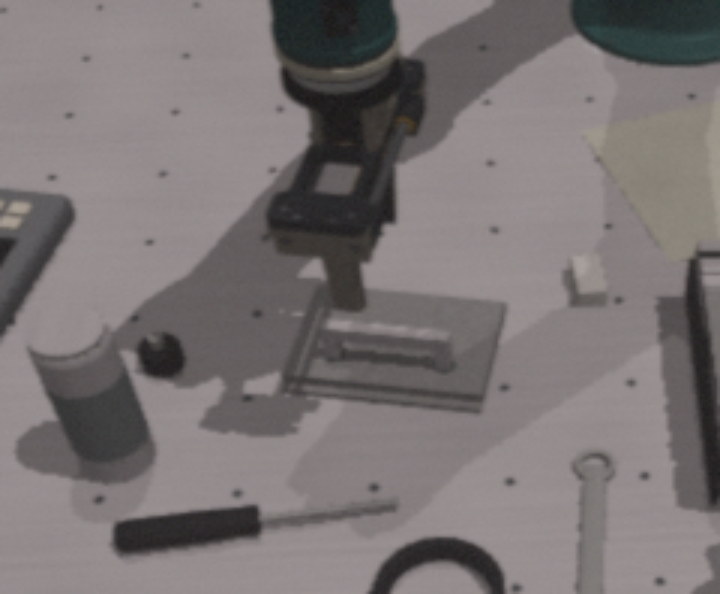

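View pics/t1.png

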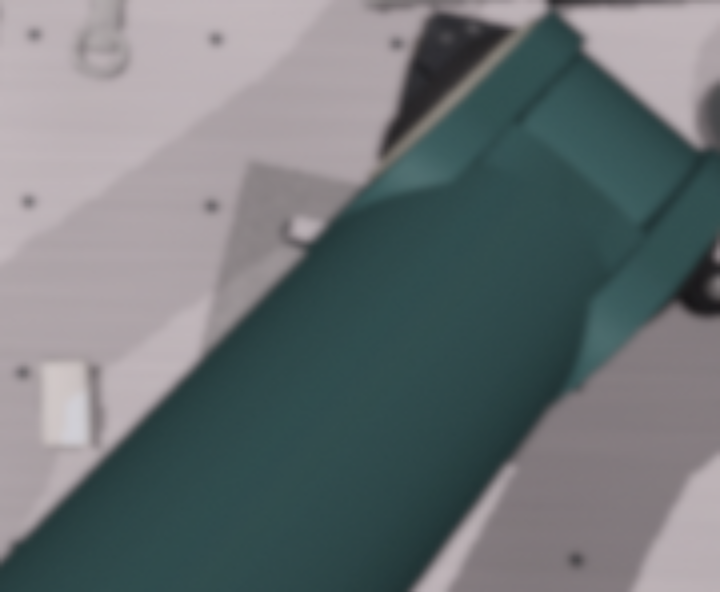

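```bash
python3 -m pendant '[{"dx":0,"dy":0,"dz":0,"wx":0,"wy":0,"wz":0},{"dx":0,"dy":0,"dz":0,"wx":0,"wy":0,"wz":0},{"dx":0,"dy":0,"dz":0,"wx":0,"wy":0,"wz":0}]'
python3 - <<'E'
from h import *
o=r.get_obs();print(o['eef_pos'],o['ee_rot'], 2*np.degrees(np.arctan2(o['ee_rot'][1],o['ee_rot'][0])),o['torque'])
E
```

```text
clock: 2.53
eef_pos: [0.537, -0.2849, 0.135]
ee_rot: [-3.125, 0.314, -0.001]
force: [0.2, 1.1, 0.1]
gripper_width: 1.001
[ 0.53704128 -0.28493346  0.13495969] [-3.12510798e+00  3.13862073e-01 -1.12168176e-03] 348.5297578216695 [-0.04832447  0.00066766 -0.0185295 ]
```

```bash
python3 -m pendant '[{"dx":0,"dy":0,"dz":-3.5,"wx":0,"wy":0,"wz":0},{"dx":0,"dy":0,"dz":-7,"wx":0,"wy":0,"wz":0},{"dx":0,"dy":0,"dz":-9,"wx":0,"wy":0,"wz":0},{"dx":0,"dy":0,"dz":-10.4,"wx":0,"wy":0,"wz":0},{"dx":0,"dy":0,"dz":-10.4,"wx":0,"wy":0,"wz":0},{"dx":0,"dy":0,"dz":-10.4,"wx":0,"wy":0,"wz":0},{"dx":0,"dy":0,"dz":-10.4,"wx":0,"wy":0,"wz":0}]'
python3 - <<'E'
import cv2
from h import *
o=r.get_obs();print(o['eef_pos'],2*np.degrees(np.arctan2(o['ee_rot'][1],o['ee_rot'][0])),o['force'])
p,d=imaging.grab_frame('scene'); cv2.imwrite('pics/s2.png',cv2.resize(p[100:240,190:350],None,fx=5,fy=4.2,interpolation=cv2.INTER_CUBIC))
E
```

```text
clock: 3.12
eef_pos: [0.5374, -0.2872, 0.0321]
ee_rot: [3.125, -0.317, 0.004]
force: [-0.4, -0.1, 1.0]
gripper_width: 1.001
[ 0.53740947 -0.28716853  0.03213358] -11.600032969972002 [-0.36613346 -0.06532185  0.96764635]
```

View pics/s2.png

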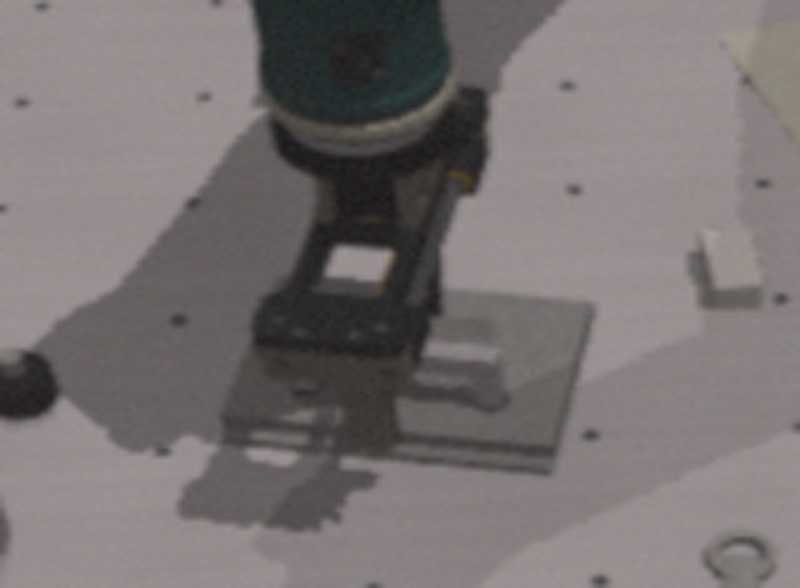

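```bash
python3 -m pendant '[{"dx":0,"dy":0,"dz":-0.15,"wx":0,"wy":0,"wz":0},{"dx":0,"dy":0,"dz":-0.15,"wx":0,"wy":0,"wz":0},{"dx":0,"dy":0,"dz":-0.15,"wx":0,"wy":0,"wz":0},{"dx":0,"dy":0,"dz":-0.15,"wx":0,"wy":0,"wz":0},{"dx":0,"dy":0,"dz":-0.15,"wx":0,"wy":0,"wz":0},{"dx":0,"dy":0,"dz":-0.15,"wx":0,"wy":0,"wz":0},{"dx":0,"dy":0,"dz":-0.15,"wx":0,"wy":0,"wz":0},{"dx":0,"dy":0,"dz":-0.15,"wx":0,"wy":0,"wz":0}]' 0
python3 -m pendant '[{"dx":0,"dy":0,"dz":0,"wx":0,"wy":0,"wz":0},{"dx":0,"dy":0,"dz":0,"wx":0,"wy":0,"wz":0},{"dx":0,"dy":0,"dz":0,"wx":0,"wy":0,"wz":0},{"dx":0,"dy":0,"dz":0,"wx":0,"wy":0,"wz":0}]'
```

```text
clock: 3.83
eef_pos: [0.5362, -0.2868, 0.0291]
ee_rot: [3.125, -0.318, -0.0]
force: [0.5, 0.9, -0.1]
gripper_width: 0.443
clock: 4.17
eef_pos: [0.5362, -0.2868, 0.0291]
ee_rot: [3.125, -0.318, -0.0]
force: [0.5, -0.5, -0.3]
gripper_width: 0.155
```

```bash
python3 -m pendant '[{"dx":0,"dy":0,"dz":0,"wx":0,"wy":0,"wz":0},{"dx":0,"dy":0,"dz":0,"wx":0,"wy":0,"wz":0},{"dx":0,"dy":0,"dz":0,"wx":0,"wy":0,"wz":0},{"dx":0,"dy":0,"dz":0,"wx":0,"wy":0,"wz":0}]'
python3 -c "
from h import *
print(r.get_obs())"
```

```text
clock: 4.5
eef_pos: [0.5363, -0.2868, 0.0291]
ee_rot: [3.125, -0.318, 0.0]
force: [0.5, -0.3, -1.1]
gripper_width: 0.129
{'clock': 4.5, 'qpos': array([ 0.08635793,  0.67651384,  0.47177964,  1.84777049, -0.44443743,
        0.72306059,  0.60493463]), 'dq': array([ 0.00013229, -0.00159799, -0.00109041, -0.00036671, -0.00017186,
       -0.00013571, -0.00184275]), 'tau': array([ 4.17107355e-02, -5.23236287e+01,  7.86396146e+00, -1.63856846e+01,
        3.70969449e-02,  2.16603214e-01,  1.41874861e-02]), 'eef_pos': array([ 0.5363095 , -0.28680407,  0.02907878]), 'ee_rot': array([ 3.12531931e+00, -3.18243963e-01,  2.56218329e-04]), 'force': array([ 0.54950958, -0.33009454, -1.13872216]), 'torque': array([-0.10501459, -0.05290723, -0.00605536]), 'gripper_width': 0.1288981564618791}
```

Grip closed on 11.9 mm, which matches the bar. Lifting straight up.

```bash
python3 -m pendant '[{"dx":0,"dy":0,"dz":0.5,"wx":0,"wy":0,"wz":0},{"dx":0,"dy":0,"dz":2,"wx":0,"wy":0,"wz":0},{"dx":0,"dy":0,"dz":4.5,"wx":0,"wy":0,"wz":0},{"dx":0,"dy":0,"dz":7.5,"wx":0,"wy":0,"wz":0},{"dx":0,"dy":0,"dz":11,"wx":0,"wy":0,"wz":0},{"dx":0,"dy":0,"dz":14,"wx":0,"wy":0,"wz":0},{"dx":0,"dy":0,"dz":16,"wx":0,"wy":0,"wz":0},{"dx":0,"dy":0,"dz":16,"wx":0,"wy":0,"wz":0}]'
python3 -m pendant '[{"dx":0.6,"dy":2.5,"dz":0,"wx":0,"wy":0,"wz":0.5},{"dx":1.4,"dy":6,"dz":0,"wx":0,"wy":0,"wz":1.4},{"dx":2.2,"dy":9.8,"dz":0,"wx":0,"wy":0,"wz":2.2},{"dx":3.1,"dy":13.7,"dz":0,"wx":0,"wy":0,"wz":3.1},{"dx":4,"dy":17.5,"dz":0,"wx":0,"wy":0,"wz":4},{"dx":4.9,"dy":21.3,"dz":0,"wx":0,"wy":0,"wz":5},{"dx":5.8,"dy":25,"dz":0,"wx":0,"wy":0,"wz":5.9},{"dx":6.5,"dy":28,"dz":0,"wx":0,"wy":0,"wz":6.5}]'
```

```text
clock: 5.17
eef_pos: [0.538, -0.2881, 0.1934]
ee_rot: [3.124, -0.319, 0.011]
force: [-0.3, -0.8, -4.2]
gripper_width: 0.125
clock: 5.83
eef_pos: [0.6001, -0.0028, 0.1868]
ee_rot: [-3.138, 0.135, 0.006]
force: [0.1, 0.3, -5.4]
gripper_width: 0.129
```

```bash
python3 -m pendant '[{"dx":0.8,"dy":3.5,"dz":0,"wx":0,"wy":0,"wz":0.8},{"dx":1.6,"dy":6.7,"dz":0,"wx":0,"wy":0,"wz":1.5},{"dx":2.2,"dy":9.5,"dz":0,"wx":0,"wy":0,"wz":2.1},{"dx":2.63,"dy":11.13,"dz":0,"wx":0,"wy":0,"wz":2.45},{"dx":2.63,"dy":11.13,"dz":0,"wx":0,"wy":0,"wz":2.45}]'
python3 -m pendant '[{"dx":0,"dy":0,"dz":0,"wx":-0.14,"wy":-3,"wz":0},{"dx":0,"dy":0,"dz":0,"wx":-0.33,"wy":-7,"wz":0},{"dx":0,"dy":0,"dz":0,"wx":-0.52,"wy":-11,"wz":0},{"dx":0,"dy":0,"dz":0,"wx":-0.66,"wy":-14,"wz":0},{"dx":0,"dy":0,"dz":0,"wx":-0.71,"wy":-14.98,"wz":0},{"dx":0,"dy":0,"dz":0,"wx":-0.71,"wy":-14.98,"wz":0},{"dx":0,"dy":0,"dz":0,"wx":-0.71,"wy":-14.98,"wz":0},{"dx":0,"dy":0,"dz":0,"wx":-0.71,"wy":-14.98,"wz":0}]'
python3 - <<'E'
import cv2
from h import *
o=r.get_obs();print(o['eef_pos'],o['ee_rot'],o['force'],o['torque'])
R=cv2.Rodrigues(o['ee_rot'])[0]; print(R)
for n in('scene','top'):
    p,d=imaging.grab_frame(n); cv2.imwrite(f'pics/{n}3.png',p); np.save(f'pics/{n}3.npy',d)
E
```

```text
clock: 6.25
eef_pos: [0.6267, 0.1102, 0.1867]
ee_rot: [-3.139, 0.062, 0.005]
force: [0.4, 0.6, -4.5]
gripper_width: 0.128
clock: 6.92
eef_pos: [0.6281, 0.1039, 0.1891]
ee_rot: [3.107, -0.074, 0.408]
force: [1.4, -0.3, -4.9]
gripper_width: 0.128
[0.62811238 0.10387623 0.18907238] [ 3.10707855 -0.07372946  0.40818509] [ 1.35923333 -0.30582368 -4.86981459] [-0.10498643  0.50654496 -0.00898214]
[[ 9.64980821e-01 -4.75323945e-02  2.57978074e-01]
 [-4.57225394e-02 -9.98869406e-01 -1.30138234e-02]
 [ 2.58304984e-01  7.62677332e-04 -9.66063121e-01]]
```

View pics/scene3.png

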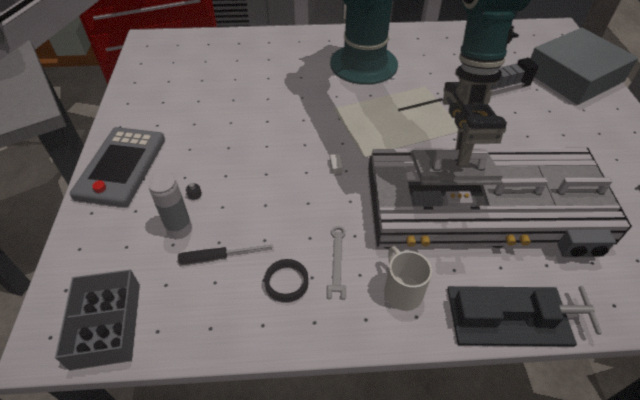

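View pics/top3.png

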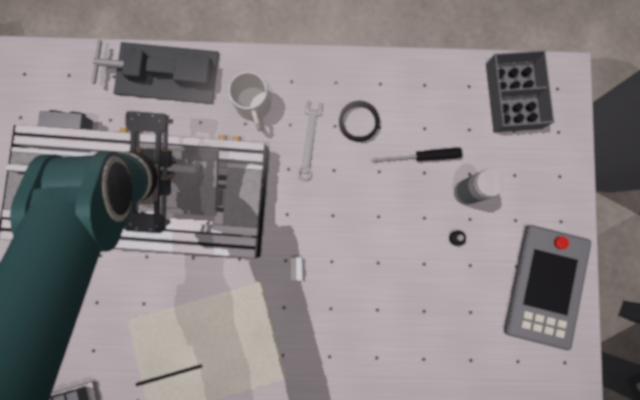

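```bash
cat > ov.py <<'E'
import sys
from h import *
def ov(tag,o,boxes):
    R=cv2.Rodrigues(np.array(o['ee_rot']))[0]; T=np.array(o['eef_pos'])
    B=lambda b:T+R@np.array([(b[0]-22)/1e3,-b[1]/1e3,-(b[2]-29)/1e3])
    for cam,(x0,y0,w,h,s) in boxes.items():
        p=cv2.imread(f'pics/{cam}{tag}.png'); c=cv2.resize(p[y0:y0+h,x0:x0+w],None,fx=s,fy=s,interpolation=cv2.INTER_CUBIC)
        for b in [(-69.5,-79,6),(-69.5,79,6),(58.5,-79,6),(58.5,79,6),(50.5,-79,16),(50.5,79,16),(-57,-79,16),(-57,79,16),(22,-50,56),(22,50,56)]:
            u,v=proj(cam,B(b)); cv2.drawMarker(c,(int((u-x0+.5)*s),int((v-y0+.5)*s)),(0,0,255),cv2.MARKER_CROSS,10,1)
        cv2.imwrite(f'pics/{cam}{tag}_ov.png',c)
    return B
if __name__=='__main__':
    B=ov('3',r.get_obs(),{'scene':(360,120,160,100,5),'top':(130,120,130,110,6)})
    print(B((-69.5,0,0)),B((58.5,0,0)))
E
python3 ov.py
```

```text
[0.54737254 0.10785532 0.13738643] [0.67088234 0.10202619 0.17048251]
```

View pics/scene3_ov.png

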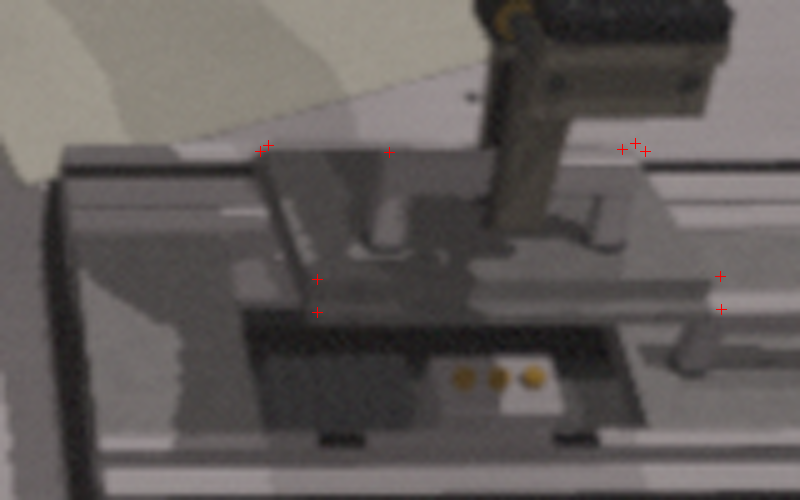

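View pics/top3_ov.png

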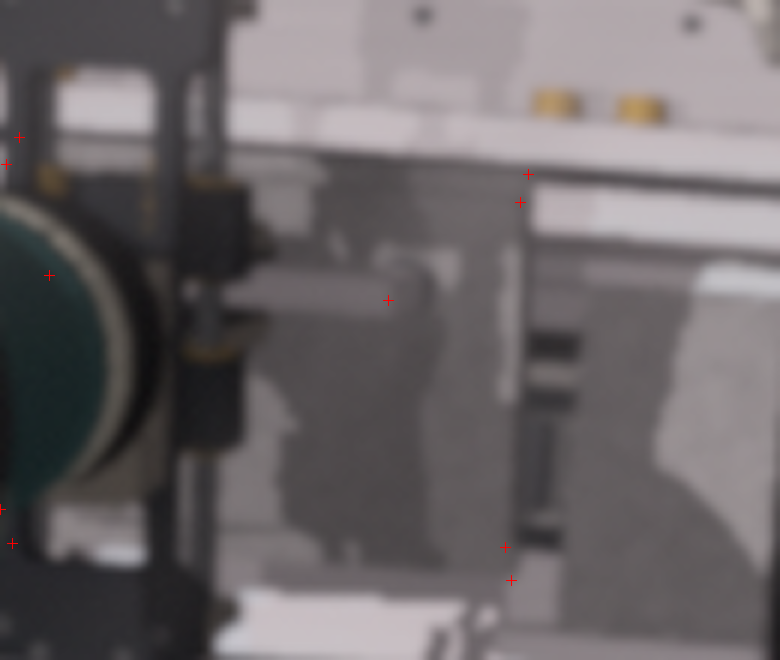

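Tilt is right: free edge up, tongue towards the robot. The overlay shows the board sitting 2–4 mm further to -y than the arm pose implies. I'll lower to just above the laid boards and compare the gaps directly.

```bash
python3 -m pendant '[{"dx":0,"dy":0.1,"dz":-1,"wx":0,"wy":0,"wz":0},{"dx":0,"dy":0.2,"dz":-2.5,"wx":0,"wy":0,"wz":0},{"dx":0,"dy":0.2,"dz":-4,"wx":0,"wy":0,"wz":0},{"dx":0,"dy":0.2,"dz":-4.8,"wx":0,"wy":0,"wz":0},{"dx":0,"dy":0.2,"dz":-5,"wx":0,"wy":0,"wz":0},{"dx":0,"dy":0.2,"dz":-5,"wx":0,"wy":0,"wz":0},{"dx":0,"dy":0.2,"dz":-5,"wx":0,"wy":0,"wz":0}]'
python3 - <<'E'
from h import *
from ov import ov
o=r.get_obs();print(o['eef_pos'],o['ee_rot'],o['force'],o['torque'])
for n in('scene','top'):
    p,d=imaging.grab_frame(n); cv2.imwrite(f'pics/{n}4.png',p); np.save(f'pics/{n}4.npy',d)
B=ov('4',o,{'scene':(360,120,160,100,5),'top':(160,120,110,110,6)})
print(B((-69.5,0,0)),B((58.5,0,0)))
E
```

```text
clock: 7.6
eef_pos: [0.6281, 0.1064, 0.1395]
ee_rot: [3.107, -0.073, 0.41]
force: [-0.7, -0.3, -4.9]
gripper_width: 0.129
[0.62814351 0.10635733 0.13947356] [ 3.10741887 -0.07312041  0.41030876] [-0.67773063 -0.27266544 -4.87350703] [-0.02463751  0.51110015  0.01852009]
[0.54739595 0.11015181 0.08771755] [0.67087227 0.10434076 0.12094151]
```

View pics/scene4_ov.png

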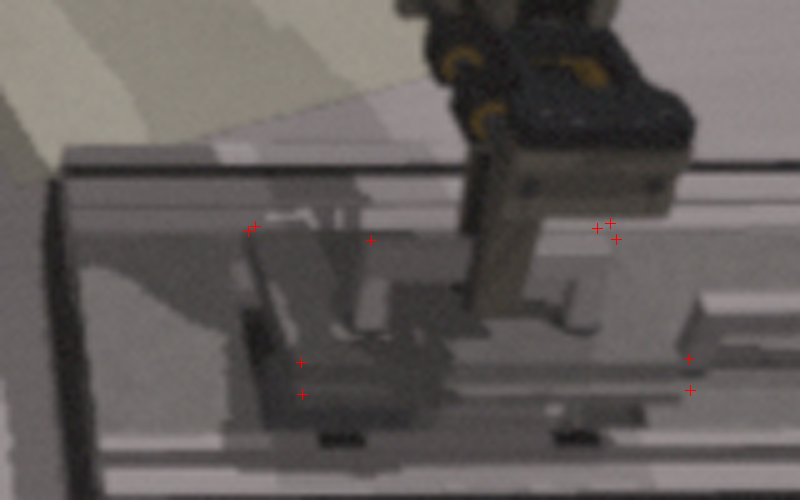

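View pics/top4_ov.png

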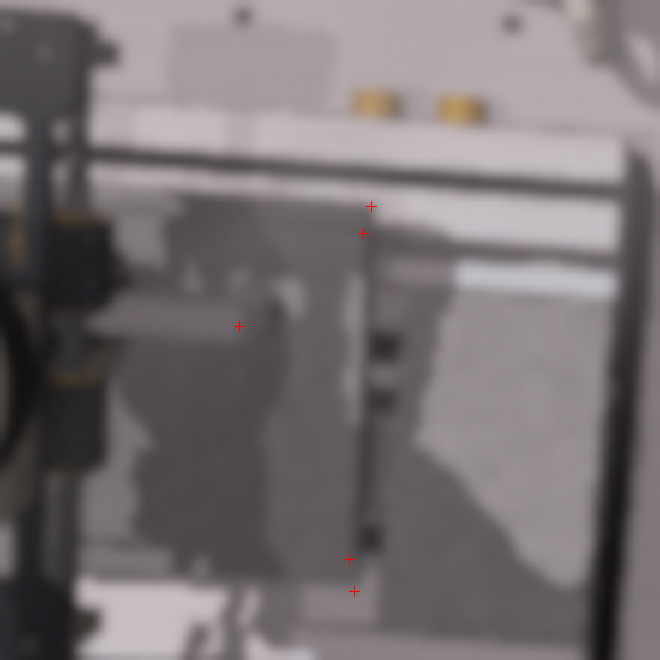

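```bash
cat > m3.py <<'E'
from h import *
np.set_printoptions(precision=4,suppress=True)
a=np.radians(-2.7); ex=np.array([np.cos(a),np.sin(a)]); ey=np.array([-ex[1],ex[0]])
d=np.load('pics/top4.npy'); P=cloud('top',d); Z=P[...,2]
L=[]
for v in range(152,216):
    row=P[v]
    # scan from right (u large) to left for height jump above .0815 plane
    for u in range(238,200,-1):
        if row[u-1,2]>.088 and row[u-2,2]>.088 and row[u-1,2]-row[u,2]>.004:
            q=row[u-1]; L.append((v,u,q[:2]@ex,q[:2]@ey,q[2])); break
L=np.array(L)
print(L[::3])
A=L[:,2:4]; 
for _ in range(5):
    f=np.polyfit(A[:,0],A[:,1],1); rr=A[:,1]-np.polyval(f,A[:,0]); A=A[abs(rr)<max(.0008,2*rr.std())]
print('right edge y at duct x 0.585, slope deg',np.polyval(f,.585),np.degrees(np.arctan(f[0])),len(A),rr.std())
# plane of board top
m=(Z>.088)&(Z<.145); m[:, :185]=0; m[:,219:]=0; m[:165]=0; m[205:]=0
pts=P[m]; c=np.median(pts,0)
for _ in range(5):
    c=pts.mean(0); n=np.linalg.svd(pts-c)[2][2]; e=(pts-c)@n; pts=pts[abs(e)<max(.003,2*e.std())]
n*=np.sign(n[2]); print('plane n in duct',n[:2]@ex,n[:2]@ey,n[2],'tilt',np.degrees(np.arccos(n[2])),len(pts),e.std())
E
python3 m3.py
```

```text
[[152.     201.       0.6646   0.0993   0.125 ]
 [155.     222.       0.6604   0.0562   0.132 ]
 [158.     222.       0.6556   0.0569   0.1263]
 [161.     222.       0.6506   0.0575   0.1207]
 [164.     222.       0.6445   0.0567   0.1216]
 [167.     222.       0.6394   0.0572   0.1165]
 [170.     222.       0.6333   0.0565   0.1172]
 [173.     222.       0.6277   0.0564   0.115 ]
 [176.     221.       0.6209   0.0567   0.1199]
 [179.     221.       0.6156   0.0571   0.1153]
 [182.     221.       0.6102   0.0573   0.1117]
 [185.     221.       0.604    0.0564   0.1131]
 [188.     221.       0.5987   0.057    0.1076]
 [191.     221.       0.5927   0.0563   0.1081]
 [194.     221.       0.5876   0.0573   0.1003]
 [197.     221.       0.5816   0.0568   0.1002]
 [200.     220.       0.5747   0.0565   0.1085]
 [203.     220.       0.5692   0.0568   0.1043]
 [206.     220.       0.5635   0.0568   0.1014]
 [209.     220.       0.5577   0.0568   0.0986]
 [212.     220.       0.552    0.0569   0.0952]
 [215.     220.       0.5463   0.0572   0.0911]]
right edge y at duct x 0.585, slope deg 0.056823283601572704 0.03130232245291774 60 0.0003283085497908237
plane n in duct -0.2644062373488797 -0.0018718525822076333 0.9644095799083073 tilt 15.332067956022655 1114 0.001378492996242886
```

In duct axes the board is parallel to the bay within 0.1°, tilt is 15.3°, and its right-hand gap is about 4 mm, so it's centred. Lowering the tongue onto the near ledge.

```bash
python3 -m pendant '[{"dx":0,"dy":0,"dz":-0.4,"wx":0,"wy":0,"wz":0},{"dx":0,"dy":0,"dz":-0.8,"wx":0,"wy":0,"wz":0},{"dx":0,"dy":0,"dz":-1.1,"wx":0,"wy":0,"wz":0},{"dx":0,"dy":0,"dz":-1.3,"wx":0,"wy":0,"wz":0},{"dx":0,"dy":0,"dz":-1.4,"wx":0,"wy":0,"wz":0},{"dx":0,"dy":0,"dz":-1.4,"wx":0,"wy":0,"wz":0}]'
python3 -m pendant '[{"dx":0,"dy":0,"dz":-0.05,"wx":0,"wy":0,"wz":0},{"dx":0,"dy":0,"dz":-0.1,"wx":0,"wy":0,"wz":0},{"dx":0,"dy":0,"dz":-0.15,"wx":0,"wy":0,"wz":0},{"dx":0,"dy":0,"dz":-0.2,"wx":0,"wy":0,"wz":0}]'
python3 -m pendant '[{"dx":0,"dy":0,"dz":-0.05,"wx":0,"wy":0,"wz":0},{"dx":0,"dy":0,"dz":-0.1,"wx":0,"wy":0,"wz":0},{"dx":0,"dy":0,"dz":-0.15,"wx":0,"wy":0,"wz":0}]'
python3 -c "
from ov import *
o=r.get_obs();print(o['eef_pos'],o['force'],o['torque'])"
```

```text
clock: 8.2
eef_pos: [0.6273, 0.1065, 0.1247]
ee_rot: [3.108, -0.073, 0.408]
force: [-0.4, -0.2, -5.3]
gripper_width: 0.131
clock: 8.53
eef_pos: [0.6276, 0.1065, 0.1232]
ee_rot: [3.108, -0.073, 0.409]
force: [-0.9, -0.6, -4.7]
gripper_width: 0.126
clock: 8.78
eef_pos: [0.6276, 0.1066, 0.1216]
ee_rot: [3.108, -0.073, 0.409]
force: [-0.1, -0.2, -4.5]
gripper_width: 0.128
[0.62755484 0.10656328 0.12158178] [-0.12419776 -0.21960454 -4.46302134] [-0.04888476  0.62195053 -0.01676401]
```

```bash
Q="from h import *
o=r.get_obs();print(o['eef_pos'],o['force'],o['torque'])"
python3 -m pendant '[{"dx":0,"dy":0,"dz":-0.05,"wx":0,"wy":0,"wz":0},{"dx":0,"dy":0,"dz":-0.1,"wx":0,"wy":0,"wz":0},{"dx":0,"dy":0,"dz":-0.15,"wx":0,"wy":0,"wz":0},{"dx":0,"dy":0,"dz":-0.15,"wx":0,"wy":0,"wz":0}]'; python3 -c "$Q"
python3 -m pendant '[{"dx":0,"dy":0,"dz":-0.05,"wx":0,"wy":0,"wz":0},{"dx":0,"dy":0,"dz":-0.1,"wx":0,"wy":0,"wz":0},{"dx":0,"dy":0,"dz":-0.1,"wx":0,"wy":0,"wz":0}]'; python3 -c "$Q"
```

```text
clock: 9.12
eef_pos: [0.6274, 0.1065, 0.1199]
ee_rot: [3.108, -0.072, 0.409]
force: [-0.8, 0.5, -5.4]
gripper_width: 0.124
[0.62744045 0.10652836 0.11994103] [-0.84693105  0.46156805 -5.41044197] [-0.02062949  0.5508965   0.04332755]
clock: 9.37
eef_pos: [0.6275, 0.1065, 0.119]
ee_rot: [3.108, -0.073, 0.409]
force: [-0.5, 0.1, -4.4]
gripper_width: 0.126
[0.62748461 0.10647561 0.1189747 ] [-0.45568031  0.13232143 -4.44603878] [-0.03824486  0.46774665 -0.02335602]
```

```bash
Q="from h import *
o=r.get_obs();print(o['eef_pos'],o['force'],o['torque'])"
python3 -m pendant '[{"dx":0,"dy":0,"dz":-0.05,"wx":0,"wy":0,"wz":0},{"dx":0,"dy":0,"dz":-0.1,"wx":0,"wy":0,"wz":0},{"dx":0,"dy":0,"dz":-0.1,"wx":0,"wy":0,"wz":0}]'; python3 -c "$Q"
python3 -m pendant '[{"dx":0,"dy":0,"dz":-0.05,"wx":0,"wy":0,"wz":0},{"dx":0,"dy":0,"dz":-0.05,"wx":0,"wy":0,"wz":0}]'; python3 -c "$Q"
```

```text
clock: 9.62
eef_pos: [0.6275, 0.1065, 0.118]
ee_rot: [3.108, -0.073, 0.409]
force: [0.3, 0.2, -5.1]
gripper_width: 0.13
[0.62748213 0.10654412 0.11800213] [ 0.34798612  0.18912248 -5.08271359] [-0.03384916  0.5144881  -0.00130886]
clock: 9.78
eef_pos: [0.6275, 0.1065, 0.1175]
ee_rot: [3.108, -0.073, 0.409]
force: [-0.3, 0.0, -4.7]
gripper_width: 0.132
[0.62749127 0.10651885 0.11750818] [-0.33408864  0.00797588 -4.71492564] [-0.09874101  0.49153906  0.03358682]
```

```bash
Q="from h import *
o=r.get_obs();print(o['eef_pos'],o['force'],o['torque'])"
python3 -m pendant '[{"dx":0,"dy":0,"dz":-0.05,"wx":0,"wy":0,"wz":0},{"dx":0,"dy":0,"dz":-0.05,"wx":0,"wy":0,"wz":0}]'; python3 -c "$Q"
```

```text
clock: 9.95
eef_pos: [0.6276, 0.1066, 0.1171]
ee_rot: [3.108, -0.073, 0.409]
force: [0.8, -0.1, -4.6]
gripper_width: 0.122
[0.6275896  0.10655917 0.1170897 ] [ 0.76422283 -0.13411355 -4.55210118] [ 0.06418323  0.58037472 -0.02466374]
```

```bash
Q="from h import *
o=r.get_obs();print(o['eef_pos'],o['force'],o['torque'])"
python3 -m pendant '[{"dx":0,"dy":0,"dz":-0.05,"wx":0,"wy":0,"wz":0},{"dx":0,"dy":0,"dz":-0.05,"wx":0,"wy":0,"wz":0}]'; python3 -c "$Q"
```

```text
clock: 10.12
eef_pos: [0.6278, 0.1065, 0.1168]
ee_rot: [3.108, -0.073, 0.41]
force: [0.3, -0.7, -3.5]
gripper_width: 0.13
[0.62776615 0.10647562 0.11677763] [ 0.33489638 -0.67082963 -3.53811641] [0.01886906 0.49919737 0.03088505]
```

```bash
Q="from h import *
o=r.get_obs();print(o['eef_pos'],o['force'],o['torque'])"
python3 -m pendant '[{"dx":0,"dy":0,"dz":-0.05,"wx":0,"wy":0,"wz":0},{"dx":0,"dy":0,"dz":-0.05,"wx":0,"wy":0,"wz":0}]'; python3 -c "$Q"
```

```text
clock: 10.28
eef_pos: [0.628, 0.1064, 0.1165]
ee_rot: [3.108, -0.073, 0.411]
force: [-0.2, -0.2, -2.6]
gripper_width: 0.128
[0.62801114 0.10644339 0.11648943] [-0.24300711 -0.15601487 -2.64930214] [-0.08445002  0.46103438 -0.05097915]
```

```bash
Q="from h import *
o=r.get_obs();print(o['eef_pos'],o['force'],o['torque'])"
python3 -m pendant '[{"dx":0,"dy":0,"dz":-0.05,"wx":0,"wy":0,"wz":0},{"dx":0,"dy":0,"dz":-0.05,"wx":0,"wy":0,"wz":0}]'; python3 -c "$Q"
```

```text
clock: 10.45
eef_pos: [0.6283, 0.1064, 0.1162]
ee_rot: [3.108, -0.073, 0.411]
force: [0.5, 0.1, 0.1]
gripper_width: 0.125
[0.62825633 0.10643261 0.11622335] [0.46975505 0.09351624 0.07329566] [-0.14641982  0.39298351  0.00206871]
```

Contact felt at TCP z ≈ 0.117, which puts the ledge near 65.2 mm (about 3 mm below nominal, as the depth image showed). Sliding toward the groove.

```bash
cat > q.py <<'E'
from h import *
import math
o=r.get_obs(); R=cv2.Rodrigues(np.array(o['ee_rot']))[0]
a=np.radians(-2.7); ex=np.array([np.cos(a),np.sin(a)]); ey=np.array([-ex[1],ex[0]]); O=np.array([.5917,.1062])
B=lambda b:o['eef_pos']+R@np.array([(b[0]-22)/1e3,-b[1]/1e3,-(b[2]-29)/1e3])
f=lambda p:np.round(np.r_[(p[:2]-O)@ex,(p[:2]-O)@ey,p[2]]*1e3,1)
print('tip',f(B((-69.5,0,0))),'free',f(B((58.5,0,0))),'tcp',f(o['eef_pos']),'tilt',round(math.degrees(math.asin(R[2,0])),2),'yaw',round(math.degrees(math.atan2(R[1,0],R[0,0])),2))
F=o['force'];print('Fduct',np.round([F[:2]@ex,F[:2]@ey,F[2]],2),'T',np.round(o['torque'],2),'w',round(o['gripper_width']*92,1))
E
python3 -m pendant '[{"dx":-0.1,"dy":0,"dz":0.05,"wx":0,"wy":0,"wz":0},{"dx":-0.25,"dy":0.01,"dz":0.05,"wx":0,"wy":0,"wz":0},{"dx":-0.4,"dy":0.02,"dz":0.05,"wx":0,"wy":0,"wz":0},{"dx":-0.55,"dy":0.03,"dz":0.05,"wx":0,"wy":0,"wz":0},{"dx":-0.7,"dy":0.03,"dz":0.05,"wx":0,"wy":0,"wz":0},{"dx":-0.85,"dy":0.04,"dz":0.05,"wx":0,"wy":0,"wz":0},{"dx":-1,"dy":0.05,"dz":0.05,"wx":0,"wy":0,"wz":0}]'; python3 q.py
```

```text
clock: 11.03
eef_pos: [0.6181, 0.1072, 0.1166]
ee_rot: [3.108, -0.073, 0.411]
force: [3.3, -0.6, 1.7]
gripper_width: 0.131
tip [-54.5   2.2  64.8] free [69.1  2.3 98.1] tcp [ 26.3   2.2 116.6] tilt 15.08 yaw -2.68
Fduct [ 3.28 -0.45  1.7 ] T [-0.03 -0.44 -0.03] w 12.1
```

```bash
python3 -m pendant '[{"dx":-0.05,"dy":0,"dz":0.08,"wx":0,"wy":0,"wz":0},{"dx":-0.15,"dy":0,"dz":0.08,"wx":0,"wy":0,"wz":0},{"dx":-0.25,"dy":0,"dz":0.08,"wx":0,"wy":0,"wz":0},{"dx":-0.35,"dy":0,"dz":0.08,"wx":0,"wy":0,"wz":0}]'; python3 q.py
python3 -m pendant '[{"dx":-0.1,"dy":0,"dz":0,"wx":0,"wy":0,"wz":0},{"dx":-0.2,"dy":0,"dz":0,"wx":0,"wy":0,"wz":0},{"dx":-0.3,"dy":0,"dz":0,"wx":0,"wy":0,"wz":0}]'; python3 q.py
```

```text
clock: 11.37
eef_pos: [0.6136, 0.1071, 0.1166]
ee_rot: [3.108, -0.072, 0.408]
force: [3.2, -1.4, -1.6]
gripper_width: 0.131
tip [-59.1   1.8  65. ] free [64.6  1.9 98. ] tcp [ 21.8   1.9 116.6] tilt 14.96 yaw -2.67
Fduct [ 3.28 -1.21 -1.56] T [ 0.03 -0.05 -0.03] w 12.0
clock: 11.62
eef_pos: [0.6106, 0.107, 0.1166]
ee_rot: [3.108, -0.073, 0.408]
force: [1.7, -0.9, -1.9]
gripper_width: 0.131
tip [-62.1   1.6  65. ] free [61.6  1.7 98.1] tcp [ 18.9   1.7 116.6] tilt 14.96 yaw -2.67
Fduct [ 1.74 -0.84 -1.85] T [-0.02  0.04 -0.02] w 12.1
```

```bash
python3 -m pendant '[{"dx":-0.1,"dy":0,"dz":0,"wx":0,"wy":0,"wz":0},{"dx":-0.2,"dy":0,"dz":0,"wx":0,"wy":0,"wz":0},{"dx":-0.3,"dy":0,"dz":0,"wx":0,"wy":0,"wz":0}]'; python3 q.py
python3 - <<'E'
from h import *
for n in('scene','top'):
    p,d=imaging.grab_frame(n); np.save(f'pics/{n}5.npy',d); cv2.imwrite(f'pics/{n}5.png',p)
    x0,y0,w,h,s={'scene':(360,120,160,110,5),'top':(130,120,130,130,4.5)}[n]
    cv2.imwrite(f'pics/{n}5c.png',cv2.resize(p[y0:y0+h,x0:x0+w],None,fx=s,fy=s,interpolation=cv2.INTER_CUBIC))
E
```

```text
clock: 11.87
eef_pos: [0.6077, 0.107, 0.1167]
ee_rot: [3.108, -0.073, 0.408]
force: [1.2, 0.0, -2.3]
gripper_width: 0.129
tip [-65.    1.5  65.1] free [58.7  1.5 98.1] tcp [ 15.9   1.5 116.7] tilt 14.96 yaw -2.67
Fduct [ 1.17  0.1  -2.28] T [ 0.04  0.11 -0.05] w 11.9
```

View pics/scene5c.png

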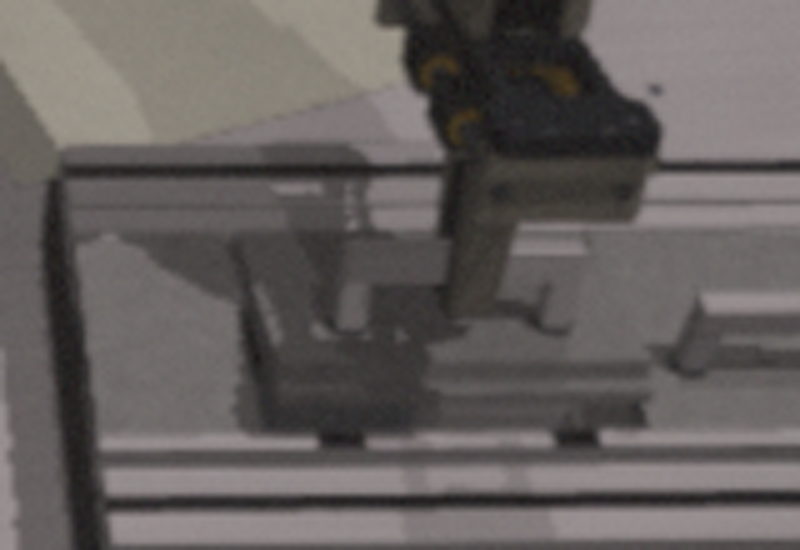

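View pics/top5c.png

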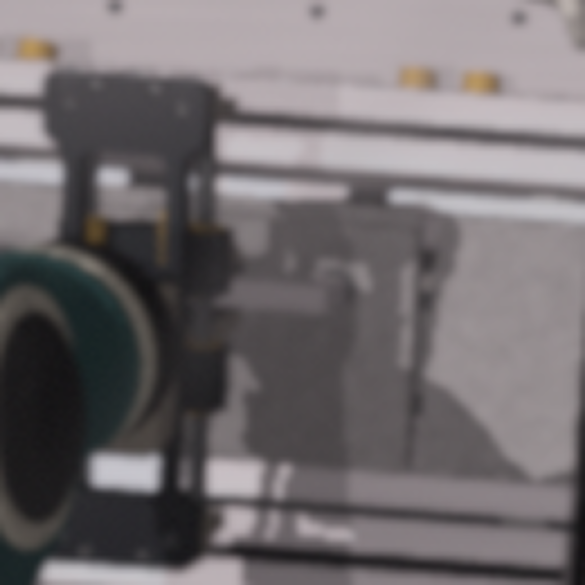

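```bash
python3 -m pendant '[{"dx":-0.07,"dy":0,"dz":0,"wx":0,"wy":0,"wz":0},{"dx":-0.12,"dy":0,"dz":0,"wx":0,"wy":0,"wz":0}]'; python3 q.py
python3 -m pendant '[{"dx":0.09,"dy":0,"dz":-0.21,"wx":0.07,"wy":1.5,"wz":0},{"dx":0.16,"dy":-0.01,"dz":-0.43,"wx":0.14,"wy":3,"wz":0},{"dx":0.16,"dy":-0.01,"dz":-0.43,"wx":0.14,"wy":3,"wz":0}]'; python3 q.py
```

```text
clock: 12.13
eef_pos: [0.6066, 0.107, 0.1167]
ee_rot: [3.108, -0.072, 0.408]
force: [0.7, 0.2, -2.5]
gripper_width: 0.129
tip [-66.1   1.4  65.1] free [57.6  1.5 98.1] tcp [ 14.8   1.5 116.7] tilt 14.97 yaw -2.67
Fduct [ 0.69  0.22 -2.46] T [-0.02  0.16  0.03] w 11.9
clock: 12.38
eef_pos: [0.6085, 0.1068, 0.1121]
ee_rot: [3.118, -0.073, 0.325]
force: [1.1, -0.2, -1.7]
gripper_width: 0.13
tip [-66.8   1.3  64.9] free [58.4  1.4 91.3] tcp [ 16.7   1.4 112.1] tilt 11.9 yaw -2.68
Fduct [ 1.11 -0.19 -1.73] T [0.19 0.12 0.05] w 11.9
```

```bash
python3 -m pendant '[{"dx":0.04,"dy":0,"dz":-0.22,"wx":0.07,"wy":1.5,"wz":0},{"dx":0.07,"dy":0,"dz":-0.44,"wx":0.14,"wy":3,"wz":0},{"dx":0.07,"dy":0,"dz":-0.44,"wx":0.14,"wy":3,"wz":0}]'; python3 q.py
python3 -m pendant '[{"dx":-0.05,"dy":0,"dz":0,"wx":0,"wy":0,"wz":0},{"dx":-0.1,"dy":0,"dz":0,"wx":0,"wy":0,"wz":0},{"dx":-0.1,"dy":0,"dz":0,"wx":0,"wy":0,"wz":0}]'; python3 q.py
```

```text
clock: 12.63
eef_pos: [0.6093, 0.1067, 0.1078]
ee_rot: [3.127, -0.073, 0.245]
force: [0.8, -0.0, -2.4]
gripper_width: 0.132
tip [-68.3   1.3  64.9] free [58.1  1.4 84.8] tcp [ 17.5   1.4 107.8] tilt 8.95 yaw -2.68
Fduct [ 0.83  0.04 -2.39] T [ 0.06  0.13 -0.04] w 12.1
clock: 12.88
eef_pos: [0.6079, 0.107, 0.1083]
ee_rot: [3.127, -0.073, 0.247]
force: [1.4, -0.1, -3.2]
gripper_width: 0.127
tip [-69.6   1.5  65.3] free [56.8  1.5 85.4] tcp [ 16.2   1.5 108.3] tilt 9.04 yaw -2.67
Fduct [ 1.39 -0.04 -3.19] T [-0.07 -0.1  -0.  ] w 11.7
```

```bash
python3 -m pendant '[{"dx":-0.05,"dy":0,"dz":-0.03,"wx":0,"wy":0,"wz":0},{"dx":-0.1,"dy":0,"dz":-0.03,"wx":0,"wy":0,"wz":0},{"dx":-0.1,"dy":0,"dz":-0.03,"wx":0,"wy":0,"wz":0}]'; python3 q.py
```

```text
clock: 13.13
eef_pos: [0.6079, 0.1069, 0.1084]
ee_rot: [3.127, -0.073, 0.249]
force: [3.6, -0.3, -2.4]
gripper_width: 0.127
tip [-69.7   1.4  65.3] free [56.7  1.5 85.6] tcp [ 16.1   1.5 108.4] tilt 9.11 yaw -2.68
Fduct [ 3.59 -0.16 -2.43] T [-0.12 -0.59 -0.07] w 11.7
```

```bash
python3 -m pendant '[{"dx":-0.05,"dy":0,"dz":0,"wx":0,"wy":0,"wz":0},{"dx":-0.1,"dy":0,"dz":0,"wx":0,"wy":0,"wz":0},{"dx":-0.1,"dy":0,"dz":0,"wx":0,"wy":0,"wz":0}]'; python3 q.py
```

```text
clock: 13.38
eef_pos: [0.6076, 0.1069, 0.1087]
ee_rot: [3.127, -0.073, 0.251]
force: [4.8, -0.6, -2.4]
gripper_width: 0.129
tip [-69.8   1.5  65.5] free [56.5  1.5 85.9] tcp [ 15.9   1.5 108.7] tilt 9.19 yaw -2.69
Fduct [ 4.8  -0.35 -2.45] T [-0.16 -0.99 -0.02] w 11.9
```

The tongue is bottomed in the groove: x stopped at -69.8 in the rail frame and the push rose to 5 N. I'll ease off that push and fold the board down about the tongue.

```bash
python3 -m pendant '[{"dx":0.11,"dy":0,"dz":-0.1,"wx":0.04,"wy":0.75,"wz":0},{"dx":0.16,"dy":-0.01,"dz":-0.23,"wx":0.07,"wy":1.5,"wz":0},{"dx":0.16,"dy":-0.01,"dz":-0.23,"wx":0.07,"wy":1.5,"wz":0}]'; python3 q.py
```

```text
clock: 13.63
eef_pos: [0.6089, 0.1068, 0.1059]
ee_rot: [3.131, -0.073, 0.206]
force: [5.5, 0.6, -0.6]
gripper_width: 0.128
tip [-69.7   1.4  65.1] free [57.2  1.5 81.9] tcp [ 17.2   1.5 105.9] tilt 7.54 yaw -2.69
Fduct [ 5.44  0.87 -0.59] T [ 0.01 -0.83  0.05] w 11.7
```

```bash
python3 -m pendant '[{"dx":0.05,"dy":0,"dz":-0.11,"wx":0.04,"wy":0.75,"wz":0},{"dx":0.1,"dy":0,"dz":-0.23,"wx":0.07,"wy":1.5,"wz":0},{"dx":0.1,"dy":0,"dz":-0.23,"wx":0.07,"wy":1.5,"wz":0}]'; python3 q.py
```

```text
clock: 13.88
eef_pos: [0.6099, 0.1068, 0.1035]
ee_rot: [3.134, -0.074, 0.165]
force: [4.1, -0.3, -0.1]
gripper_width: 0.128
tip [-69.8   1.4  65.1] free [57.5  1.5 78.5] tcp [ 18.1   1.5 103.5] tilt 6.03 yaw -2.69
Fduct [ 4.14 -0.14 -0.14] T [ 0.02 -0.89 -0.02] w 11.8
```

```bash
python3 -m pendant '[{"dx":0.05,"dy":0,"dz":-0.07,"wx":0.02,"wy":0.5,"wz":0},{"dx":0.08,"dy":0,"dz":-0.15,"wx":0.05,"wy":1,"wz":0},{"dx":0.08,"dy":0,"dz":-0.15,"wx":0.05,"wy":1,"wz":0}]'; python3 q.py
```

```text
clock: 14.13
eef_pos: [0.6104, 0.1068, 0.102]
ee_rot: [3.136, -0.073, 0.137]
force: [5.3, -0.4, -0.7]
gripper_width: 0.127
tip [-70.    1.5  65.1] free [57.6  1.5 76.3] tcp [ 18.7   1.5 102. ] tilt 5.02 yaw -2.68
Fduct [ 5.35 -0.16 -0.73] T [-0.07 -0.99  0.04] w 11.7
```

```bash
python3 -m pendant '[{"dx":0.05,"dy":0,"dz":-0.07,"wx":0.02,"wy":0.5,"wz":0},{"dx":0.08,"dy":0,"dz":-0.15,"wx":0.05,"wy":1,"wz":0},{"dx":0.08,"dy":0,"dz":-0.15,"wx":0.05,"wy":1,"wz":0}]'; python3 q.py
```

```text
clock: 14.38
eef_pos: [0.6108, 0.1068, 0.1007]
ee_rot: [3.137, -0.073, 0.109]
force: [2.6, -0.6, 5.4]
gripper_width: 0.125
tip [-70.3   1.5  65.5] free [57.4  1.5 74.3] tcp [ 19.    1.5 100.7] tilt 3.96 yaw -2.68
Fduct [ 2.58 -0.5   5.41] T [-0.11 -0.6  -0.01] w 11.5
```

```bash
python3 -m pendant '[{"dx":0.03,"dy":0,"dz":-0.08,"wx":0.02,"wy":0.5,"wz":0},{"dx":0.06,"dy":0,"dz":-0.16,"wx":0.05,"wy":1,"wz":0},{"dx":0.06,"dy":0,"dz":-0.16,"wx":0.05,"wy":1,"wz":0}]'; python3 q.py
```

```text
clock: 14.63
eef_pos: [0.6115, 0.1068, 0.0987]
ee_rot: [3.138, -0.073, 0.082]
force: [5.0, -0.7, 1.2]
gripper_width: 0.127
tip [-70.1   1.5  64.9] free [57.7  1.5 71.6] tcp [19.8  1.5 98.7] tilt 2.99 yaw -2.68
Fduct [ 4.99 -0.51  1.23] T [-0.12 -0.89  0.03] w 11.7
```

```bash
python3 -m pendant '[{"dx":0.05,"dy":0,"dz":-0.08,"wx":0.02,"wy":0.5,"wz":0},{"dx":0.08,"dy":0,"dz":-0.16,"wx":0.05,"wy":1,"wz":0},{"dx":0.08,"dy":0,"dz":-0.16,"wx":0.05,"wy":1,"wz":0}]'; python3 q.py
```

```text
clock: 14.88
eef_pos: [0.6121, 0.1068, 0.097]
ee_rot: [3.139, -0.073, 0.054]
force: [5.1, -0.2, 3.2]
gripper_width: 0.125
tip [-70.1   1.5  64.8] free [57.8  1.5 69.2] tcp [20.3  1.5 97. ] tilt 1.96 yaw -2.68
Fduct [5.07 0.04 3.18] T [-0.15 -0.91 -0.06] w 11.5
```

```bash
python3 -m pendant '[{"dx":0.04,"dy":0,"dz":-0.08,"wx":0.02,"wy":0.5,"wz":0},{"dx":0.06,"dy":0,"dz":-0.16,"wx":0.05,"wy":1,"wz":0},{"dx":0.06,"dy":0,"dz":-0.16,"wx":0.05,"wy":1,"wz":0}]'; python3 q.py
```

```text
clock: 15.13
eef_pos: [0.6126, 0.1067, 0.0952]
ee_rot: [3.14, -0.074, 0.026]
force: [5.7, -0.4, 1.2]
gripper_width: 0.13
tip [-70.1   1.5  64.7] free [57.9  1.5 66.8] tcp [20.9  1.5 95.2] tilt 0.95 yaw -2.68
Fduct [ 5.72 -0.16  1.21] T [-0.16 -1.05 -0.02] w 12.0
```

```bash
python3 -m pendant '[{"dx":0.04,"dy":0,"dz":-0.08,"wx":0.02,"wy":0.5,"wz":0},{"dx":0.06,"dy":0,"dz":-0.16,"wx":0.05,"wy":1,"wz":0},{"dx":0.06,"dy":0,"dz":-0.16,"wx":0.05,"wy":1,"wz":0}]'; python3 q.py
```

```text
clock: 15.38
eef_pos: [0.6129, 0.1067, 0.094]
ee_rot: [-3.141, 0.074, 0.003]
force: [3.6, -1.4, 4.1]
gripper_width: 0.128
tip [-70.4   1.4  65.2] free [57.6  1.5 64.9] tcp [21.1  1.5 94. ] tilt -0.11 yaw -2.68
Fduct [ 3.67 -1.27  4.07] T [-0.24 -0.61 -0.  ] w 11.8
```

```bash
python3 -m pendant '[{"dx":0.05,"dy":0,"dz":-0.05,"wx":0,"wy":0,"wz":0},{"dx":0.05,"dy":0,"dz":-0.1,"wx":0,"wy":0,"wz":0},{"dx":0.05,"dy":0,"dz":-0.1,"wx":0,"wy":0,"wz":0}]'; python3 q.py
python3 - <<'E'
from h import *
for n in('scene','top'):
    p,d=imaging.grab_frame(n); np.save(f'pics/{n}6.npy',d); cv2.imwrite(f'pics/{n}6.png',p)
    x0,y0,w,h,s={'scene':(380,130,140,90,5.5),'top':(130,120,130,130,4.5)}[n]
    cv2.imwrite(f'pics/{n}6c.png',cv2.resize(p[y0:y0+h,x0:x0+w],None,fx=s,fy=s,interpolation=cv2.INTER_CUBIC))
E
```

```text
clock: 15.63
eef_pos: [0.6129, 0.1067, 0.094]
ee_rot: [-3.14, 0.073, 0.004]
force: [-1.4, -1.2, 12.4]
gripper_width: 0.128
tip [-70.5   1.5  65.2] free [57.5  1.6 64.9] tcp [21.1  1.5 94. ] tilt -0.14 yaw -2.68
Fduct [-1.31 -1.25 12.44] T [-0.29  0.14  0.02] w 11.7
```

View pics/scene6c.png

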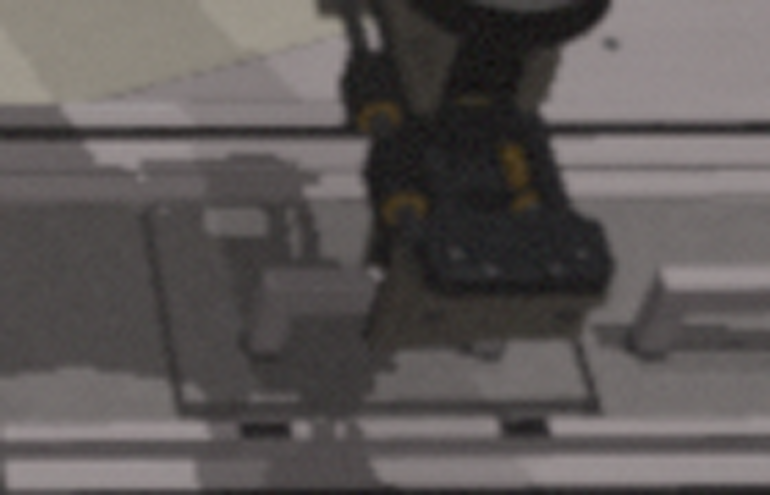

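The board is level and flush, and z stayed at 94.0 mm while the push rose 8 N, so it's on the ledges. I'll relax the push and give a slight upward tug to check the clips.

```bash
python3 -m pendant '[{"dx":0,"dy":0,"dz":0.1,"wx":0,"wy":0,"wz":0},{"dx":0,"dy":0,"dz":0.2,"wx":0,"wy":0,"wz":0},{"dx":0,"dy":0,"dz":0.2,"wx":0,"wy":0,"wz":0}]'; python3 q.py
python3 -m pendant '[{"dx":0,"dy":0,"dz":0.05,"wx":0,"wy":0,"wz":0},{"dx":0,"dy":0,"dz":0.1,"wx":0,"wy":0,"wz":0},{"dx":0,"dy":0,"dz":0.1,"wx":0,"wy":0,"wz":0}]'; python3 q.py
```

```text
clock: 15.98
eef_pos: [0.6128, 0.1067, 0.0942]
ee_rot: [3.14, -0.073, -0.003]
force: [5.1, -1.3, -1.6]
gripper_width: 0.129
tip [-70.5   1.4  65.3] free [57.5  1.5 65.1] tcp [21.1  1.5 94.2] tilt -0.11 yaw -2.67
Fduct [ 5.18 -1.07 -1.58] T [-0.2  -0.89 -0.02] w 11.9
clock: 16.23
eef_pos: [0.6125, 0.1068, 0.0949]
ee_rot: [3.14, -0.073, -0.004]
force: [3.0, -1.3, -5.3]
gripper_width: 0.128
tip [-70.9   1.5  66.2] free [57.1  1.6 65.8] tcp [20.7  1.6 94.9] tilt -0.14 yaw -2.67
Fduct [ 3.05 -1.12 -5.28] T [-0.18 -0.84 -0.04] w 11.8
```

```bash
python3 -m pendant '[{"dx":0.03,"dy":0,"dz":-0.1,"wx":0,"wy":0,"wz":0},{"dx":0.03,"dy":0,"dz":-0.2,"wx":0,"wy":0,"wz":0},{"dx":0.03,"dy":0,"dz":-0.24,"wx":0,"wy":0,"wz":0}]'; python3 q.py
python3 -m pendant '[{"dx":0,"dy":0,"dz":0.06,"wx":0,"wy":0,"wz":0},{"dx":0,"dy":0,"dz":0.06,"wx":0,"wy":0,"wz":0},{"dx":0,"dy":0,"dz":0.06,"wx":0,"wy":0,"wz":0},{"dx":0,"dy":0,"dz":0.06,"wx":0,"wy":0,"wz":0},{"dx":0,"dy":0,"dz":0.06,"wx":0,"wy":0,"wz":0},{"dx":0,"dy":0,"dz":0.06,"wx":0,"wy":0,"wz":0}]' 0.4; python3 q.py
```

```text
clock: 16.48
eef_pos: [0.6128, 0.1068, 0.094]
ee_rot: [-3.14, 0.073, 0.004]
force: [-1.9, -1.8, 6.1]
gripper_width: 0.13
tip [-70.5   1.5  65.2] free [57.5  1.6 64.9] tcp [21.1  1.6 94. ] tilt -0.15 yaw -2.67
Fduct [-1.77 -1.84  6.15] T [-0.31  0.54  0.03] w 12.0
clock: 16.98
eef_pos: [0.6136, 0.107, 0.094]
ee_rot: [-3.141, 0.073, 0.001]
force: [0.4, -0.3, 0.3]
gripper_width: 0.398
tip [-69.7   1.7  65. ] free [58.3  1.8 64.9] tcp [21.8  1.8 94. ] tilt -0.04 yaw -2.66
Fduct [ 0.45 -0.32  0.28] T [-0.09  0.07  0.01] w 36.6
```

```bash
python3 -m pendant '[{"dx":0,"dy":0,"dz":0.5,"wx":0,"wy":0,"wz":0},{"dx":0,"dy":0,"dz":2,"wx":0,"wy":0,"wz":0},{"dx":0,"dy":0,"dz":4,"wx":0,"wy":0,"wz":0},{"dx":0,"dy":0,"dz":7,"wx":0,"wy":0,"wz":0},{"dx":0,"dy":0,"dz":10,"wx":0,"wy":0,"wz":0},{"dx":0,"dy":0,"dz":13,"wx":0,"wy":0,"wz":0},{"dx":0,"dy":0,"dz":16,"wx":0,"wy":0,"wz":0},{"dx":0,"dy":0,"dz":18,"wx":0,"wy":0,"wz":0}]'
python3 -m pendant '[{"dx":-4,"dy":0,"dz":0,"wx":0,"wy":0,"wz":0},{"dx":-8,"dy":0,"dz":0,"wx":0,"wy":0,"wz":0},{"dx":-8,"dy":4,"dz":0,"wx":0,"wy":0,"wz":0},{"dx":-8,"dy":8,"dz":0,"wx":0,"wy":0,"wz":0},{"dx":-8,"dy":12,"dz":0,"wx":0,"wy":0,"wz":0},{"dx":-8,"dy":16,"dz":0,"wx":0,"wy":0,"wz":0},{"dx":-8,"dy":20,"dz":0,"wx":0,"wy":0,"wz":0},{"dx":-8,"dy":24,"dz":0,"wx":0,"wy":0,"wz":0}]'
python3 - <<'E'
from h import *
for n in('scene','top'):
    p,d=imaging.grab_frame(n); np.save(f'pics/{n}7.npy',d); cv2.imwrite(f'pics/{n}7.png',p)
    x0,y0,w,h,s={'scene':(380,140,130,90,6),'top':(130,130,130,110,6)}[n]
    cv2.imwrite(f'pics/{n}7c.png',cv2.resize(p[y0:y0+h,x0:x0+w],None,fx=s,fy=s,interpolation=cv2.INTER_CUBIC))
E
```

```text
clock: 17.65
eef_pos: [0.6146, 0.1067, 0.2778]
ee_rot: [-3.139, 0.074, -0.005]
force: [-0.1, -0.7, 0.1]
gripper_width: 0.399
clock: 18.32
eef_pos: [0.5334, 0.3487, 0.2748]
ee_rot: [-3.14, 0.074, -0.0]
force: [0.9, 0.3, -0.7]
gripper_width: 0.403
```

View pics/scene7c.png

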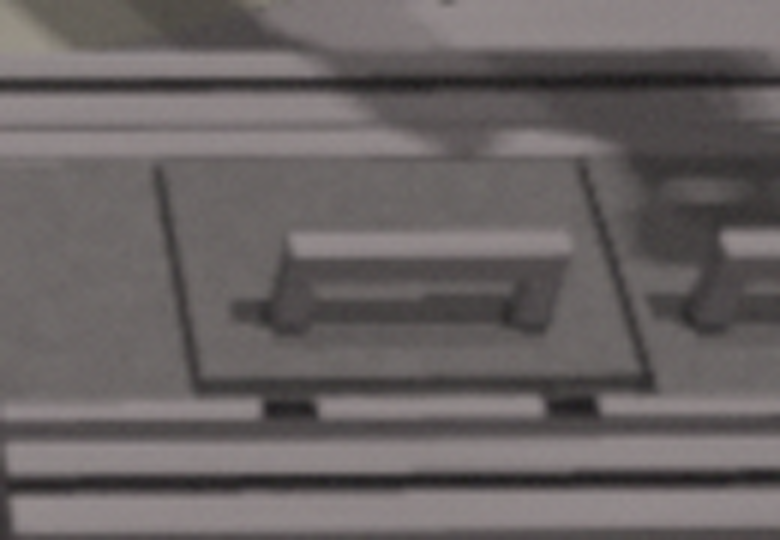

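View pics/top7.png

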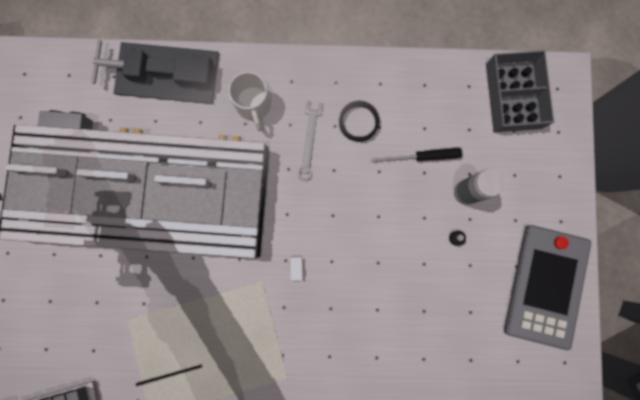

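```bash
python3 - <<'E'
from h import *
a=np.radians(-2.7); ex=np.array([np.cos(a),np.sin(a)]); ey=np.array([-ex[1],ex[0]]); O=np.array([.5917,.1062])
for cam in('top','scene'):
    d=np.load(f'pics/{cam}7.npy'); P=cloud(cam,d); X=(P[...,:2]-O)@ex; Y=(P[...,:2]-O)@ey; Z=P[...,2]
    ok=(d>0)
    for nm,m in {'board':ok&(X>-50)&(X<48)&(abs(Y)<70)&~((abs(X-22)<18)&(abs(Y)<65)) if 0 else ok&(X>-.050)&(X<.047)&(abs(Y)<.070)&~((abs(X-.022)<.02)&(abs(Y)<.065)),'right laid':ok&(X>-.05)&(X<.047)&(Y>-.13)&(Y<-.09)}.items():
        q=np.c_[X[m],Y[m],Z[m]]; q=q[(q[:,2]>.06)&(q[:,2]<.1)]
        for _ in range(4):
            A=np.c_[q[:,0],q[:,1],np.ones(len(q))]; c=np.linalg.lstsq(A,q[:,2],rcond=None)[0]; e=q[:,2]-A@c; q=q[abs(e)<2.5*e.std()]
        print(cam,nm,len(q),'slopes x,y (rad)',c[:2],'z0 mm',c[2]*1e3,'std',e.std()*1e3)
E
```

```text
top board 1993 slopes x,y (rad) [0.00190928 0.00281182] z0 mm 81.69175891495514 std 1.6924009265406805
top right laid 914 slopes x,y (rad) [ 0.00345654 -0.01331675] z0 mm 79.97207509260652 std 1.6831303632560382
scene board 876 slopes x,y (rad) [ 0.00311572 -0.00151961] z0 mm 80.1264016445422 std 1.2913435322954323
scene right laid 581 slopes x,y (rad) [ 0.00157111 -0.00186713] z0 mm 79.8693372666957 std 1.2698095701954757
```

The scene crop shows the board flush, with even dark gaps on both sides: left (160–195), right (585–650). The top view shows all bystanders in place. Board slope is 0.002–0.003 rad, the same as a laid board and well under the 0.017 of an unclipped one.

```bash
python3 -m pendant '[{"dx":0,"dy":0,"dz":0,"wx":0,"wy":0,"wz":0},{"dx":0,"dy":0,"dz":0,"wx":0,"wy":0,"wz":0},{"dx":0,"dy":0,"dz":0,"wx":0,"wy":0,"wz":0}]' && python3 -c "
from cell import r
print(r.finish_job())"
```

```text
clock: 18.67
eef_pos: [0.5344, 0.3448, 0.2744]
ee_rot: [3.14, -0.078, 0.0]
force: [-0.7, -0.1, 1.3]
gripper_width: 0.403
the job is handed in; nothing more can be done
None
```

I fitted the board and handed the job in at about 18.7 s; no verdict was reported. The board went in by its handle: tongue into the groove at 15° of tilt, pushed home at 9°, folded down flat, pressed, then let go and the arm moved clear.

- **Rails, by feel:** the ledge is at z ≈ 65.2 mm, about 3 mm below nominal. That agrees with the depth image.
- **Forces:** the most I read on the board was about 17 N (limit 30 N), in the final press. Forces were read only at the end of each move, so brief peaks in between weren't seen.
- **Seating:** under that press the tool height stayed at 94.0 mm and the board read level, so it was on the ledges.
- **After release:** both cameras show the board flush with its neighbours. Its slope across the duct is 0.002–0.003 rad (limit 0.012; an unclipped board leans over 0.017), and the gaps on both sides look even.
- **Bystanders:** they look unmoved in the last top picture.

**Not settled:**
- The gentle upward tug on the clips proved nothing: the board moved up 0.8 mm within its free play. That both clips snapped rests on the level pose after release.
- While the board was in the air, the scene-camera overlay put it 2–4 mm off the arm's pose in y. The top camera's depth edges agreed with the arm, so I used those.

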